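Clip the turner back into the utensil rack

ROBOT

A 6-joint arm with a two-finger parallel gripper is mounted at the origin on a cart in front of the work surface, level with it; the furniture and walls round the work are solid. World frame = base frame: x ahead of the robot, y to its left, z up, the work surface at z = 0. Lengths are in mm, angles in degrees, forces in N, time in s.
With the tool pointing down it reaches from about 300 to 850 mm from the base axis. Payload 4.2 kg.
Tool frame: the origin (TCP) lies at the very end of the fingers, on their centre line; the grasp point (between the pads) lies 19 mm behind it (env.grip_depth is the distance from the TCP to the grasp point, in mm); z points along the fingers, y is the line along which they close (so a half turn about z gives the same grasp; the last joint's range is limited). The gripper opens to 91 mm and grips with 3 to 60 N. Pads are 32 mm wide; open, the fingers measure 118 mm over their backs; the gripper's body (76 mm by 178 mm) begins 60 mm behind the grasp point.
Start: joints at [-70.818, 18.312, 89.639, -0, 72.044, -1.146], TCP at [199.761, -539.202, 213.976] pointing down, gripper open.
Joint ranges: [-177.97, 177.97], [-48.28, 115.42], [12.27, 149.76], [-77.06, 257.06], [2.81, 150.46], [-146.56, 146.56]. Speed limits (degrees/s): [147.25, 147.25, 180, 180, 180, 180].

INTERFACE

Orientations are given as [roll, pitch, yaw] about the fixed x, y, z axes, in that order (R = Rz(yaw) Ry(pitch) Rx(roll)).
In Python, from workcell import env, cams gives the robot as it stands.
- The arm moves only by the tool apply_moves, never from a script. Its argument "deltas" is a list of rows, each a list of 5 numbers: the shift along the tool's x, y, z in m, then the turn about the tool's z in rad, then the opening, from -1 (shut) to 1 (fully open), so that 0 is half open. In form: [[tx, ty, tz, roll, gripper], ...]. A call has 1 to 5 rows; each row is the pose to reach, as a shift and turn from the pose commanded when the call began, along the tool's axes at that moment; what a row does not reach only later rows make up. A row lasts 1/10 s, in which the tool goes at most 50 mm and 8.59 degrees, less where a joint would pass 70% of its speed; a pose out of reach is approached as far as the arm can. A call with a gripper value outside its range is refused whole. The fingers move at their own pace and stop on an object; "grip_force" is the grip in N (left out, the last holds). Time passes only in rows, so rows that repeat a pose let the fingers close. It gives the time, the measured TCP pose, the force, the opening and the grip force at its end, in the units of the state.
- env.state(): the state, without advancing time (a new reading comes with each control period).
- cams.grab_frame(name): name is "scene" or "top" or "wrist"; returns the picture (384x512x3 uint8, blue, green, red); there is no depth.
- cams.get_calibration(name): a dict with "mtx" (3x3 intrinsics, pixels), "eye" and "attitude" of the camera in the world; the wrist camera has in their place "tool_from_camera" (4x4, takes a point from camera to tool coordinates, whose origin is the TCP and whose axes are the flange's). Camera axes: x right, y down, z forward; pixel columns grow to the right and rows downward; lengths in mm; the calibration is good to about 2 mm. A picture is of the moment at which its call begins: read the wrist's pose just before it. get_calibration takes no time and is no camera call.
- env.job_done(): hands the job in; it is judged then, once.
The state is a dict: "time_s": time; "qpos": joint angles; "qvel": joint speeds; "effort": joint torques, N m; "ee_pos": TCP position; "ee_rot": TCP orientation; "force": force on the tool from outside, world axes, zero at the start; "torque": the same for the moment, N m; "gripper_width": finger opening in mm; "gripper_force": force on a finger pad.
Only numpy, scipy, OpenCV 4.12 (cv2) and the standard library are available. Lean on these libraries where they do the work, as an engineer would, in place of code of your own. Each camera call takes 0.05 s, during which the arm holds its last target. There are 200 camera calls.

TASK

The slotted turner lies with its blade on the little wooden board. Lift it by its wooden handle, ease your grip so that it swings down and hangs straight from your fingers, take hold firmly again, and press its steel neck fully home into the empty spring clip under the rack's spice shelf, so that it hangs there upright by itself. Do not knock anything over.

Things in the scene. Friction and masses are not known exactly. Their poses are not given: they have to be found in the camera images.
- turner: Slotted steel turner, 216 mm long, 0.17 to 0.24 kg. x along the handle axis, handle to +x, blade to -x. Origin in the middle of the round bare steel neck (12 mm thick, x = -22 to +12 mm) that the clip holds; the handle starts at +14 mm. It lies with its blade on a board, handle level with its axis 32 mm above the worktop, nothing under it. Centre of mass near x = -64, z = -13 mm.
- turner_grip (a point): On the handle axis at x = 44 mm, in the swell of the wooden handle (18 mm wide in y, 14 thick, x = 30 to 64 mm; slimmer to the end at 86). Gripped across 18 mm here, 50 to 60 N holds it level and for the pressing in. Eased from 16 to 3 N in about a second it swings down, slides some 12 mm down in the fingers and hangs near plumb; a sudden release drops it. When the gripper leans, ease again.
- turner_blade (a point): Middle of the blade's far edge, at x = -130 mm, z = -18 mm; axes as turner. The slotted blade is 75 mm long (x = -55 to -130), 70 mm wide (y), 4 mm thick, and cranked 18 mm below the handle axis. On the hanging turner this edge is 130 mm below the origin, so touching the worktop with it tells how far the handle has slid in the fingers.
- clip_seat (a point): Axis of the empty spring clip at mid-height, 165 mm above the worktop: the turner's origin belongs here. z up, x into the rack (the way the neck is pressed in), y to the rack's left. Sprung leaves 24 mm high stand left and right. Seated, the neck rests against a fixed block whose face is 6 mm behind this point. If it slips down, the foot of the wooden handle lands on the leaves.
- clip_mouth (a point): Middle of the clip's mouth, 12.5 mm in front of clip_seat (its -x side); axes as clip_seat. The leaves are flared 22 mm apart here and narrow to 8.5 mm at 6 mm in front of the seat. The 12 mm neck snaps past with 3 to 6 N of push and then meets the fixed block.
- shelf_edge (a point): Middle of the lower front edge of the rack's shelf, 330 mm above the worktop, 3 mm behind the clips' axes and 165 mm above clip_seat; axes as rack. The shelf leaves no room for a gripper that points straight down: come from the front, fingers pointing forward and down about 40 degrees from vertical.
- rack: Wooden counter rack, fixed, 205 mm wide, 344 mm high to its shelf top. Origin under its foot; front faces -x, y to its left, z up. Foot board from x = -45 to +75 mm, 14 mm thick; back board's face at x = +60 mm, 70 mm behind the clips' axes. Two clips side by side at x = -10 mm, y = +45 and -45 mm; which one is empty varies.
- board: Small wooden board under the turner's blade, 98 x 110 x 12 mm, loose; origin under its middle.
- hung_spoon: A spoon with the same handle, hanging in the rack's other clip, fixed; origin at the middle of its neck on that clip's axis, z up. Its handle reaches 86 mm above and its bowl 143 mm below the origin; the bowl is 52 mm wide.
- spice_a: Spice jar, 45 mm wide, 106 mm high, loose on the rack's shelf; origin under its middle.
- spice_b: Spice jar, 47 mm wide, 98 mm high, loose on the rack's shelf; origin under its middle.
- salt_shaker: Salt shaker, 44 mm wide, 90 mm high, loose on the rack's shelf; origin under its middle.
- oil_bottle: Tall square bottle, 61 mm wide, 268 mm high, at the back right of the worktop; origin under its middle.
- pepper_mill: Wooden pepper mill, 58 mm wide, 170 mm high, at the back right; origin under its middle.
- red_cup: Tall plastic beaker, 74 mm wide, 120 mm high, front left; origin under its middle.

How it is judged (in metres and radians):
On the way:
1. the turner hangs straight down (within 17 degrees) from the fingers, clear of the worktop and outside the clip (angle between turner's own x axis and vertical below 0.3 rad and height (world z) of turner above 0.135 m and contact force between the fingers and turner above 0.5 N and distance between turner and clip_seat above 0.04 m), for 0.2 s.
At the end, for the whole second after the job is handed in: The turner's neck is fully home in the empty clip (its origin within 4 mm of the clip's axis and within 12 mm of its mid-height), handle up and upright within 0.15 rad, at rest, and let go of (horizontal distance between turner and clip_seat below 0.004 m and z of turner in the frame of clip_seat between -0.012 and 0.012 m and angle between turner's own x axis and vertical below 0.15 rad and linear speed of turner below 0.02 m/s and angular speed of turner below 0.2 rad/s); the robot touches nothing.
It fails at once if a jar, bottle, mill or cup is knocked over (angle between any of spice_a, spice_b, salt_shaker, oil_bottle, pepper_mill, red_cup's own z axis and vertical above 0.6 rad).
It fails at once if a jar falls off the shelf (height (world z) of any of spice_a, spice_b, salt_shaker below 0.31 m).
It also fails if it takes over 64 s, if anything falls off the work surface, if the arm or the gripper's body presses on something with over 40 N, if the wrist force passes 120 N, or if a joint passes its speed limit or range.

## Working session

There is one attempt and no reset: what is moved stays moved. The work goes in short steps, Python scripts to look and compute and a tool call to move; the robot and the scene stay as the last step left them, time stands still between calls to the robot, and variables do not carry over. Pictures are saved under pics/ and viewed, at most 14 in all, crops included, and the job is handed in when it is done.

Besides the shell and the picture viewer there is one more tool, called after "Emit:" by a JSON object that holds its "api" and its "payload", one argument or row to a line. apply_moves: Moves the arm, as the interface text tells. Its arguments: {"type":"object","properties":{"deltas":{"type":"array"},"grip_force":{"type":"number"}},"required":["deltas"]}

```bash
mkdir -p pics; python3 - <<'E'
from workcell import env,cams
import cv2,numpy as np
np.set_printoptions(precision=4,suppress=True)
for n in("scene","top","wrist"):
    im=cams.grab_frame(n);cv2.imwrite(f"pics/{n}0.png",im)
    print(n,cams.get_calibration(n))
a=[cv2.imread(f"pics/{n}0.png") for n in("scene","top")]
print(env.state(),env.grip_depth)
E
```

```text
scene {'mtx': array([[470.5856,   0.    , 260.4975],
       [  0.    , 470.5856, 188.8293],
       [  0.    ,   0.    ,   1.    ]]), 'eye': array([-269.8867, 1002.7371, 1088.2316]), 'attitude': array([-124.883 ,   -1.2112, -137.4208])}
top {'mtx': array([[488.4521,   0.    , 256.2307],
       [  0.    , 488.4521, 191.0776],
       [  0.    ,   0.    ,   1.    ]]), 'eye': array([ 351.3951,   64.8452, 1552.921 ]), 'attitude': array([-171.5776,    1.2501,  -88.9761])}
wrist {'mtx': array([[303.415 ,   0.    , 253.1854],
       [  0.    , 303.415 , 193.9633],
       [  0.    ,   0.    ,   1.    ]]), 'tool_from_camera': array([[   0.0007,   -0.9658,   -0.2591,   74.2128],
       [   1.    ,    0.0009,   -0.0007,   -0.6283],
       [   0.0009,   -0.2591,    0.9658, -170.7771],
       [   0.    ,    0.    ,    0.    ,    1.    ]])}
{'time_s': 0.15, 'qpos': array([-70.8178,  18.3432,  89.6907,  -0.0014,  72.0422,  -1.1455]), 'qvel': array([ 0.0655, -0.1257, -0.2701,  0.0183,  0.0349,  0.0997]), 'effort': array([  0.0004, -41.2775, -23.2156,   0.0728,   0.0434,  -0.0001]), 'ee_pos': array([ 199.6226, -538.8374,  213.3112]), 'ee_rot': array([-179.9238,   -0.0002,   20.3281]), 'force': array([ 0.2424, -0.4781, -0.3655]), 'torque': array([0.0215, 0.0083, 0.0187]), 'gripper_force': 0.0, 'gripper_width': 91.05033951148211} 18.8
```

View pics/scene0.png

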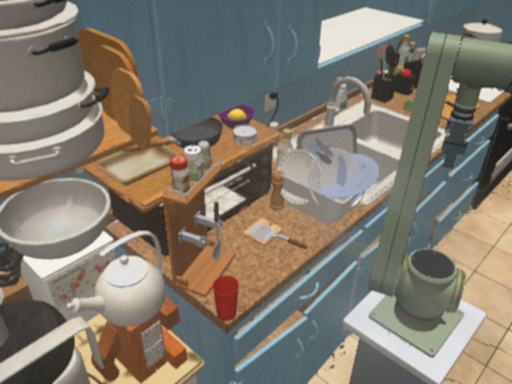

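View pics/top0.png

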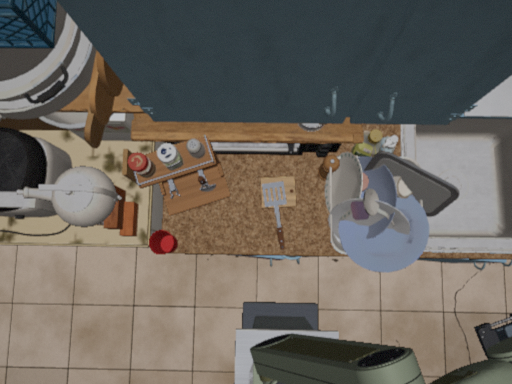

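The scene shows the rack at about (195,230) px, the turner at (275,235) and the cup at (227,297). In the top view the turner's handle is at (281,235), the rack at about (185,170), and its right clip at about (208,180) holds a dark handle. I'll enlarge the top view and check the interface docs, because the moves have no tilt.

View pics/topc.png

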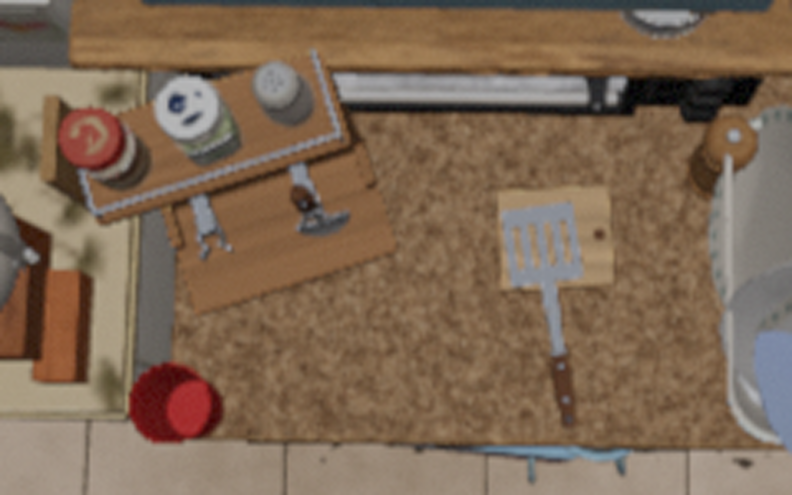

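View pics/scenec.png

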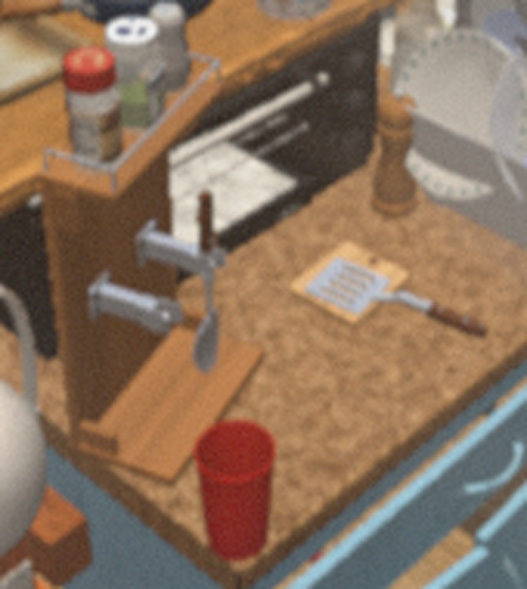

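The top crop shows the turner's handle running from (556,352) to (570,423) and its blade edge at about (540,208). The empty left clip has its leaf tips at about (202,250) and (230,248). The spoon handle's top is at (303,197), the foot board's front edge runs (197,310)–(395,248), and the cup is at (185,405). The scene crop confirms that the left clip, at (165,315), is empty.

```bash
cat > h.py <<'E'
from workcell import env,cams
import cv2,numpy as np
from scipy.spatial.transform import Rotation as R
np.set_printoptions(precision=4,suppress=True)
def cam(n,s=None):
    c=cams.get_calibration(n);K=c["mtx"]
    if n=="wrist":
        T=np.array(c["tool_from_camera"]);A=R.from_euler('xyz',s["ee_rot"],degrees=True).as_matrix()
        return K,A@T[:3,:3],s["ee_pos"]+A@T[:3,3]
    return K,R.from_euler('xyz',c["attitude"],degrees=True).as_matrix(),np.array(c["eye"])
def ray(C,uv):
    K,A,e=C;d=A@np.linalg.solve(K,[uv[0],uv[1],1]);return e,d/np.linalg.norm(d)
def plane(C,uv,z):
    e,d=ray(C,uv);return e+d*(z-e[2])/d[2]
def proj(C,P):
    K,A,e=C;p=K@(A.T@(np.array(P,float)-e));return p[:2]/p[2]
E
python3 - <<'E'
from h import *
T=cam("top");S=cam("scene")
t=lambda u,v,z:plane(T,(110+u/3.3,120+v/3.3),z)
s=lambda u,v,z:plane(S,(150+u/3.1,140+v/3.1),z)
for n,a in dict(hstart=(556,352,35),hend=(570,423,35),blade=(540,208,14),bladeR=(581,280,14),bladeL=(507,287,14),footFL=(197,310,14),footFR=(395,248,14),shelfFL=(98,218,344),shelfFR=(345,140,344),clipL=(202,250,177),clipR=(230,248,177),spoontop=(303,197,251),cuptop=(175,400,120),mill=(733,135,170),spA=(92,138,450)).items(): print(n,t(*a))
print("scene")
for n,a in dict(hend=(485,328,32),hstart=(432,306,32),footFL=(170,480,14),footFR=(263,348,14),shelfFL=(112,187,344),shelfFR=(218,70,344),cup=(233,545,0)).items(): print(n,s(*a))
print(proj(T,[0,0,0]))
E
```

```text
hstart [464.8732  30.862   35.    ]
hend [398.7042  17.0414  35.    ]
blade [605.4437  47.4096  14.    ]
bladeR [535.9618   7.1859  14.    ]
bladeL [528.1102  78.1101  14.    ]
footFL [501.2595 376.0615  14.    ]
footFR [564.3207 186.7975  14.    ]
shelfFL [538.4159 388.3168 344.    ]
shelfFR [601.6464 201.1798 344.    ]
clipL [537.5421 341.0437 177.    ]
clipR [539.6489 316.802  177.    ]
spoontop [572.6991 244.7926 251.    ]
cuptop [410.3396 370.7354 120.    ]
mill [ 646.6315 -118.2897  170.    ]
spA [578.7646 367.2013 450.    ]
scene
hend [402.4418  10.1331  32.    ]
hstart [466.9621  22.1845  32.    ]
footFL [498.8353 380.0357  14.    ]
footFR [566.9005 185.1951  14.    ]
shelfFL [546.3352 383.3424 344.    ]
shelfFR [620.2046 188.7547 344.    ]
cup [406.01   385.1779   0.    ]
[286.6729 380.7751]
```

Emit:
{"api": "apply_moves", "payload": {
  "deltas": [
    [0,0,0,0,1]
  ]
}}

```text
time_s: 0.25
ee_pos: [199.7, -539.0, 213.6]
ee_rot: [-180.0, -0.0, 20.3]
force: [0.9, -0.0, 0.6]
gripper_width: 91.2
gripper_force: 0.0
```

The empty clip's seat comes out at about (551,334), rack yaw about 18.4°. The moves have no tilt term, so I'll test in free space over the floor what happens at the edge of reach.

Emit:
{"api": "apply_moves", "payload": {
  "deltas": [
    [0,0.05,0,0,1],
    [0,0.1,0,0,1],
    [0,0.15,0,0,1],
    [0,0.2,0,0,1],
    [0,0.25,0,0,1]
  ]
}}

```text
time_s: 0.75
ee_pos: [287.1, -775.1, 213.9]
ee_rot: [180.0, -0.0, 20.3]
force: [0.3, -1.9, 1.1]
gripper_width: 91.3
gripper_force: 0.0
```

Emit:
{"api": "apply_moves", "payload": {
  "deltas": [
    [0,0.05,0,0,1],
    [0,0.1,0,0,1],
    [0,0.15,0,0,1],
    [0,0.15,0,0,1],
    [0,0.15,0,0,1]
  ]
}}

```text
time_s: 1.25
ee_pos: [324.2, -875.4, 191.3]
ee_rot: [178.1, -0.0, 20.3]
force: [0.2, 0.3, 1.2]
gripper_width: 91.3
gripper_force: 0.0
```

```bash
python3 - <<'E'
from h import *
print(env.state())
# cabinet bottom front edge assumed parallel to y: scan z, compare x
T=cam("top");S=cam("scene")
for z in (450,550,650,750,850): print(z,plane(T,(141,122),z),plane(T,(400,121),z),"scene",plane(S,(210,137),z),plane(S,(285,95),z))
E
```

```text
{'time_s': 1.25, 'qpos': array([-70.3907,  60.697 ,  12.4469,   0.027 , 104.9861,  -0.7084]), 'qvel': array([-0.0901, -4.6755, -4.7805,  0.1038,  1.0076,  0.0066]), 'effort': array([  0.0154, -71.924 , -23.375 ,   0.0744,  -0.2148,   0.0048]), 'ee_pos': array([ 324.2366, -875.3738,  191.2602]), 'ee_rot': array([178.1298,  -0.0028,  20.3251]), 'force': array([0.2377, 0.3355, 1.2084]), 'torque': array([0.0126, 0.0513, 0.002 ]), 'gripper_force': 0.0, 'gripper_width': 91.31412064325531}
450 [674.0159 364.9424 450.    ] [ 683.2997 -238.4453  450.    ] scene [613.0268 231.238  450.    ] [ 651.0664 -140.1239  450.    ]
550 [644.7644 337.7331 550.    ] [ 653.2065 -210.9464  550.    ] scene [474.6893 352.1187 550.    ] [506.7687  38.9429 550.    ]
650 [615.5129 310.5238 650.    ] [ 623.1132 -183.4476  650.    ] scene [336.3518 472.9995 650.    ] [362.4711 218.0098 650.    ]
750 [586.2614 283.3145 750.    ] [ 593.02   -155.9487  750.    ] scene [198.0144 593.8802 750.    ] [218.1735 397.0766 750.    ]
850 [557.0099 256.1051 850.    ] [ 562.9268 -128.4499  850.    ] scene [ 59.6769 714.761  850.    ] [ 73.8759 576.1434 850.    ]
```

At the edge of reach the tool does lean outward slightly. I'll check whether the lean accumulates and stays.

Emit:
{"api": "apply_moves", "payload": {
  "deltas": [
    [0,0.05,0.0,0,1],
    [0,0.1,0.0,0,1],
    [0,0.15,0.0,0,1],
    [0,0.15,0,0,1],
    [0,0.15,0,0,1]
  ]
}}

```text
time_s: 1.75
ee_pos: [334.4, -902.7, 161.1]
ee_rot: [175.3, 0.0, 20.3]
force: [-0.4, 0.1, -0.1]
gripper_width: 91.2
gripper_force: 0.0
```

Emit:
{"api": "apply_moves", "payload": {
  "deltas": [
    [0,-0.05,-0.03,0,1],
    [0,-0.1,-0.05,0,1],
    [0,-0.1,-0.05,0,1],
    [0,-0.1,-0.05,0,1]
  ]
}}

```text
time_s: 2.15
ee_pos: [297.1, -801.7, 206.8]
ee_rot: [175.3, 0.0, 20.3]
force: [0.2, -0.5, 0.7]
gripper_width: 91.0
gripper_force: 0.0
```

The lean persists, so I can build up the required 40° by working at the edge of reach with the arm heading about 25° (which also cancels the small sideways lean so far). First I'll swing over, rising, through free space in front of the robot.

Emit:
{"api": "apply_moves", "payload": {
  "deltas": [
    [0.016,-0.037,-0.019,0,1],
    [0.032,-0.074,-0.038,0,1],
    [0.048,-0.111,-0.057,0,1],
    [0.064,-0.148,-0.076,0,1],
    [0.08,-0.185,-0.095,0,1]
  ]
}}

```text
time_s: 2.65
ee_pos: [307.4, -597.4, 284.0]
ee_rot: [175.2, -0.0, 20.3]
force: [-1.0, -0.1, 0.4]
gripper_width: 91.2
gripper_force: 0.0
```

Emit:
{"api": "apply_moves", "payload": {
  "deltas": [
    [0.016,-0.037,-0.019,0,1],
    [0.032,-0.074,-0.038,0,1],
    [0.048,-0.111,-0.057,0,1],
    [0.064,-0.148,-0.076,0,1],
    [0.08,-0.185,-0.095,0,1]
  ]
}}

```text
time_s: 3.15
ee_pos: [315.9, -389.2, 364.1]
ee_rot: [175.2, -0.1, 20.3]
force: [0.9, -0.6, 0.7]
gripper_width: 91.1
gripper_force: 0.0
```

Emit:
{"api": "apply_moves", "payload": {
  "deltas": [
    [0.016,-0.037,-0.019,0,1],
    [0.032,-0.074,-0.038,0,1],
    [0.048,-0.111,-0.057,0,1],
    [0.064,-0.148,-0.076,0,1],
    [0.08,-0.185,-0.095,0,1]
  ]
}}

```text
time_s: 3.65
ee_pos: [324.1, -180.7, 444.1]
ee_rot: [175.2, -0.2, 20.3]
force: [0.6, 0.1, -0.2]
gripper_width: 91.8
gripper_force: 0.0
```

Emit:
{"api": "apply_moves", "payload": {
  "deltas": [
    [0.016,-0.037,-0.019,0,1],
    [0.032,-0.074,-0.038,0,1],
    [0.048,-0.111,-0.057,0,1],
    [0.064,-0.148,-0.076,0,1],
    [0.08,-0.185,-0.095,0,1]
  ]
}}

```text
time_s: 4.15
ee_pos: [332.1, 28.0, 524.0]
ee_rot: [175.3, -0.3, 20.3]
force: [1.3, -1.1, 0.5]
gripper_width: 91.3
gripper_force: 0.0
```

```bash
python3 -c "
from h import *
s=env.state();print(s)"
```

```text
{'time_s': 4.15, 'qpos': array([  7.3825,  -6.9554,  75.2592,  -4.8074, 110.2921,  75.3562]), 'qvel': array([ 73.4002,  10.9873, -31.117 ,  -2.7117,  25.9611,  70.057 ]), 'effort': array([ -6.3446, -20.3759, -22.7455,  -0.1762,  -0.2173,  -1.01  ]), 'ee_pos': array([332.0778,  28.0168, 523.9565]), 'ee_rot': array([175.3066,  -0.2933,  20.3149]), 'force': array([ 1.2884, -1.0586,  0.492 ]), 'torque': array([ 0.0768, -0.0084, -0.0162]), 'gripper_force': 0.0, 'gripper_width': 91.28932989292878}
```

Emit:
{"api": "apply_moves", "payload": {
  "deltas": [
    [0.015,-0.026,-0.027,0,1],
    [0.03,-0.052,-0.054,0,1],
    [0.045,-0.077,-0.081,0,1],
    [0.06,-0.103,-0.109,0,1],
    [0.074,-0.128,-0.136,0,1]
  ]
}}

```text
time_s: 4.65
ee_pos: [352.9, 183.5, 649.0]
ee_rot: [175.4, -0.3, 20.4]
force: [1.5, 0.5, 0.5]
gripper_width: 91.3
gripper_force: 0.0
```

Emit:
{"api": "apply_moves", "payload": {
  "deltas": [
    [0,0,-0.05,0,1],
    [0,0,-0.1,0,1],
    [0,0,-0.15,0,1],
    [0,0,-0.2,0,1],
    [0,0,-0.25,0,1]
  ]
}}

```text
time_s: 5.15
ee_pos: [336.9, 183.2, 733.4]
ee_rot: [175.5, -2.3, 20.5]
force: [0.0, -0.2, 0.5]
gripper_width: 91.6
gripper_force: 0.0
```

```bash
python3 -c "
from h import *
s=env.state();print(s)"
```

```text
{'time_s': 5.15, 'qpos': array([ 31.0906,  15.515 ,  12.2672,  -9.932 , 150.4566,  91.9484]), 'qvel': array([ 0.91  , -3.651 ,  0.0672, -0.7504,  0.0301,  0.2178]), 'effort': array([ -0.0295, -25.6241, -17.6002,  -0.1445,  -0.3117,   0.0018]), 'ee_pos': array([336.8591, 183.2247, 733.3725]), 'ee_rot': array([175.4598,  -2.2651,  20.511 ]), 'force': array([ 0.0438, -0.2135,  0.5448]), 'torque': array([-0.052 ,  0.0106, -0.0238]), 'gripper_force': 0.0, 'gripper_width': 91.55148654736423}
```

Pulling in and up here, with q3 and q5 on their stops, should lean the tool efficiently.

Emit:
{"api": "apply_moves", "payload": {
  "deltas": [
    [-0.037,0.005,-0.033,0,1],
    [-0.074,0.01,-0.067,0,1],
    [-0.11,0.015,-0.1,0,1],
    [-0.147,0.02,-0.133,0,1],
    [-0.184,0.025,-0.167,0,1]
  ]
}}

```text
time_s: 5.65
ee_pos: [293.2, 149.0, 765.6]
ee_rot: [175.5, -7.3, 20.9]
force: [0.2, -0.5, -0.8]
gripper_width: 91.0
gripper_force: 0.0
```

```bash
python3 -c "
from h import *
s=env.state();print(s['qpos'],R.from_euler('xyz',s['ee_rot'],degrees=True).as_matrix())"
```

```text
[ 30.7804  10.3947  12.267  -11.6673 150.3973  89.6667] [[ 0.9266  0.3462  0.1469]
 [ 0.3539 -0.9348 -0.0288]
 [ 0.1273  0.0787 -0.9887]]
```

Emit:
{"api": "apply_moves", "payload": {
  "deltas": [
    [-0.037,0.005,-0.033,0,1],
    [-0.074,0.01,-0.067,0,1],
    [-0.11,0.015,-0.1,0,1],
    [-0.147,0.02,-0.133,0,1],
    [-0.184,0.025,-0.167,0,1]
  ]
}}

```text
time_s: 6.15
ee_pos: [249.2, 108.0, 792.7]
ee_rot: [175.1, -12.2, 21.3]
force: [0.1, -0.6, 0.3]
gripper_width: 91.0
gripper_force: 0.0
```

Emit:
{"api": "apply_moves", "payload": {
  "deltas": [
    [-0.037,0.005,-0.033,0,1],
    [-0.074,0.01,-0.067,0,1],
    [-0.11,0.015,-0.1,0,1],
    [-0.147,0.02,-0.133,0,1],
    [-0.184,0.025,-0.167,0,1]
  ]
}}

```text
time_s: 6.65
ee_pos: [201.8, 54.9, 815.1]
ee_rot: [174.2, -17.0, 21.8]
force: [1.3, -0.0, 0.3]
gripper_width: 91.0
gripper_force: 0.0
```

Emit:
{"api": "apply_moves", "payload": {
  "deltas": [
    [-0.037,0.005,-0.033,0,1],
    [-0.074,0.01,-0.067,0,1],
    [-0.11,0.015,-0.1,0,1],
    [-0.147,0.02,-0.133,0,1],
    [-0.184,0.025,-0.167,0,1]
  ]
}}

```text
time_s: 7.15
ee_pos: [150.0, 29.9, 832.6]
ee_rot: [171.2, -22.0, 22.4]
force: [0.3, 0.4, 0.7]
gripper_width: 91.2
gripper_force: 0.0
```

```bash
python3 -c "
from h import *
s=env.state();print(s['qpos'],R.from_euler('xyz',s['ee_rot'],degrees=True).as_matrix())"
```

```text
[ 42.5074  -4.6824  12.268  -33.1892 150.3856  79.7024] [[ 0.8572  0.3239  0.4004]
 [ 0.3535 -0.9355  0.    ]
 [ 0.3745  0.1415 -0.9164]]
```

Emit:
{"api": "apply_moves", "payload": {
  "deltas": [
    [0.026,-0.031,0.01,0,1],
    [0.051,-0.062,0.02,0,1],
    [0.077,-0.093,0.03,0,1],
    [0.102,-0.124,0.04,0,1],
    [0.128,-0.155,0.05,0,1]
  ]
}}

```text
time_s: 7.65
ee_pos: [228.3, 222.6, 804.1]
ee_rot: [171.2, -22.1, 22.9]
force: [0.4, 0.1, -0.5]
gripper_width: 91.3
gripper_force: 0.0
```

Emit:
{"api": "apply_moves", "payload": {
  "deltas": [
    [-0.02,0.02,-0.042,0,1],
    [-0.04,0.04,-0.083,0,1],
    [-0.06,0.06,-0.125,0,1],
    [-0.08,0.08,-0.167,0,1],
    [-0.1,0.1,-0.208,0,1]
  ]
}}

```text
time_s: 8.15
ee_pos: [145.0, 115.9, 831.3]
ee_rot: [171.4, -23.9, 23.2]
force: [-0.9, 0.3, -0.2]
gripper_width: 91.4
gripper_force: 0.0
```

```bash
python3 -c "
from h import *
s=env.state();print(s['qpos'],R.from_euler('xyz',s['ee_rot'],degrees=True).as_matrix())"
```

```text
[ 83.1039  -0.27    12.2655 -58.558  150.3913  95.8086] [[ 0.8401  0.3343  0.4271]
 [ 0.3608 -0.9324  0.0203]
 [ 0.405   0.137  -0.904 ]]
```

```bash
cat > kin.py <<'E'
from h import *
from scipy.optimize import least_squares
Q=np.array([[-70.8178,18.3432,89.6907,-.0014,72.0422,-1.1455],[-70.3907,60.697,12.4469,.027,104.9861,-.7084],[7.3825,-6.9554,75.2592,-4.8074,110.2921,75.3562],[31.0906,15.515,12.2672,-9.932,150.4566,91.9484],[30.7804,10.3947,12.267,-11.6673,150.3973,89.6667],[42.5074,-4.6824,12.268,-33.1892,150.3856,79.7024],[83.1039,-.27,12.2655,-58.558,150.3913,95.8086]])
P=np.array([[199.6226,-538.8374,213.3112],[324.2366,-875.3738,191.2602],[332.0778,28.0168,523.9565],[336.8591,183.2247,733.3725],[293.2,149,765.6],[150,29.9,832.6],[145,115.9,831.3]])
E6=[[-179.9238,-.0002,20.3281],[178.13,0,20.325],[175.3066,-.2933,20.3149],[175.4598,-2.2651,20.511],[175.5,-7.3,20.9],[171.2,-22,22.4],[171.4,-23.9,23.2]]
def fk(q,p):
    a1,h,L2,a3,L3,Lt=p[:6];r=R.from_euler
    A=r('z',q[0],True);B=A*r('y',q[1],True);C=B*r('y',q[2],True);D=C*r('z',q[3],True)*r('y',q[4],True);F=D*r('z',q[5],True)
    return A.apply([a1,0,h])+B.apply([0,0,L2])+C.apply([a3,0,L3])+D.apply([0,0,Lt]),F
f=least_squares(lambda p:np.concatenate([fk(q,p)[0]-x for q,x in zip(Q,P)]),[0,300,400,0,400,250])
K6=f.x
lo=np.array([-177.97,-48.28,12.27,-77.06,2.81,-146.56]);hi=np.array([177.97,115.42,149.76,257.06,150.46,146.56])
def ik(pos,rot,q0,w=300.):
    def e(q):
        x,r=fk(q,K6);return np.r_[x-pos,w*(rot.inv()*r).as_rotvec()]
    s=least_squares(e,np.clip(q0,lo+1e-3,hi-1e-3),bounds=(lo,hi));return s.x,s.cost
if __name__=="__main__":
    print(f.x,np.abs(f.fun).max())
    for q,e in zip(Q,E6): print(((fk(q,K6)[1].inv()*R.from_euler('xyz',e,True))).as_euler('xyz',True))
E
python3 kin.py
```

```text
[  1.3713 110.3751 590.6446  28.9705 415.9692 300.9178] 11.219473414827263
[ 0.0001  0.     90.    ]
[ 0.0002 -0.0027 90.0001]
[-0.0001  0.     90.0001]
[-0. -0. 90.]
[ 0.0481 -0.0146 90.0026]
[-0.0255  0.0033 90.0082]
[ 0.0037  0.0048 90.0373]
```

```bash
python3 - <<'E'
s=open('kin.py').read()
s=s.replace("B.apply([0,0,L2])","B.apply([p[6],p[7],L2])").replace("300,400,0,400,250]","300,400,0,400,250,0,0]")
s=s.replace("F=D*r('z',q[5],True)","F=D*r('z',q[5]+90,True)")
open('kin.py','w').write(s)
E
python3 kin.py|head -1
cat > sim.py <<'E'
from kin import *
def call(q,rows,w):   # rows: nx3 tool shifts (m); returns q
    x0,r0=fk(q,K6)
    for d in rows:
        x,_=fk(q,K6);t=x0+r0.apply(np.array(d)*1000);v=t-x;n=np.linalg.norm(v)
        if n>50:v*=50/n
        q,_=ik(x+v,r0,q,w)
    return q
def info(q):
    x,r=fk(q,K6);z=r.as_matrix()[:,2];return x.round(0),q.round(0),"tilt %.1f az %.1f"%(np.degrees(np.arccos(-z[2])),np.degrees(np.arctan2(z[1],z[0])))
E
python3 - <<'E'
from sim import *
rows=[np.array([-.0368,.005,-.0334])*i for i in range(1,6)]
for w in(100,200,300,500,1000):
    q=call(Q[3],rows,w);print(w,*info(q))
    q=call(Q[5],[np.array([.0256,-.031,.01])*i for i in range(1,6)],w);q=call(q,[np.array([-.02,.02,-.0417])*i for i in range(1,6)],w);print('  ',*info(q))
# feasibility of final
T=R.from_euler('xyz',[180,-40,18.4],True)
for p in([551+12,334+4,221-15],[425+10,20,20]): print(ik(np.array(p),T,[20,30,80,0,40,90.]))
E
```

```text
[ -0.011  140.3617 591.8114  25.1985 417.0056 335.7367   0.0026  11.5018] 0.03794101398983685
100 [180. 110. 840.] [ 67.  -1.  12. -45. 145.  94.] tilt 28.0 az 8.5
   [146. 126. 870.] [117.  -4.  12. -77. 143. 108.] tilt 36.4 az 29.0
200 [194. 114. 800.] [ 40.   1.  15. -17. 150.  93.] tilt 14.7 az 5.2
   [135. 114. 848.] [105.  -1.  12. -77. 148.  99.] tilt 30.8 az 9.6
300 [200. 116. 778.] [ 36.   1.  21. -13. 150.  94.] tilt 9.3 az -6.0
   [130. 111. 841.] [101.  -0.  12. -76. 150.  97.] tilt 28.9 az 3.8
500 [205. 117. 763.] [ 34.   1.  25. -11. 150.  94.] tilt 6.3 az -23.5
   [141. 115. 833.] [ 87.  -0.  12. -62. 150.  96.] tilt 26.0 az 2.7
1000 [207. 117. 756.] [ 34.   1.  26. -10. 150.  94.] tilt 5.3 az -37.3
   [147. 115. 827.] [ 79.  -1.  14. -55. 150.  97.] tilt 24.2 az 0.8
(array([ 35.5242,  11.5938, 112.8971, -33.7245,  19.9315, 135.3903]), np.float64(7.788626517670194e-26))
(array([-14.5074,  18.9403, 149.76  , 135.3796,  29.7803, -76.382 ]), np.float64(62.84216335154511))
```

```bash
cat > plan.py <<'E'
from sim import *
s=env.state();q=s["qpos"];r=fk(q,K6)[1];zt=np.array([np.sin(np.radians(33))*np.cos(np.radians(18.4)),np.sin(np.radians(33))*np.sin(np.radians(18.4))])
z0=r.as_matrix()[:2,2];best=[]
w=600
for az in(20,40,60,80,100,120):
  for R_ in(250,400,550,700):
    for z in(300,500,650,800,900):
      a=np.radians(az);p=np.array([R_*np.cos(a),R_*np.sin(a),z])
      for seed in(q,[az,10,60,0,100,90.]):
        qs,c=ik(p,r,seed,w)
        if c<1e-3:break
      else: continue
      for b in(az-30,az,az+30,az+180):
        for e in(0,45):
          d=np.array([np.cos(np.radians(b))*np.cos(np.radians(e)),np.sin(np.radians(b))*np.cos(np.radians(e)),np.sin(np.radians(e))])
          qq=qs
          for k in range(2):
            rr=fk(qq,K6)[1];dt=rr.inv().apply(d);qq=call(qq,[dt*.05*i for i in range(1,6)],w)
          z2=fk(qq,K6)[1].as_matrix()[:2,2]
          best.append((np.linalg.norm(z2-zt),az,R_,z,b,e,(z2-z0).round(3),qq.round(0),fk(qq,K6)[0].round(0)))
best.sort(key=lambda t:t[0])
print(z0,zt)
for b in best[:14]:print(b)
E
timeout 560 python3 plan.py
```

```text
[0.4271 0.0203] [0.5168 0.1719]
(np.float64(0.0988802363795391), 60, 700, 500, 60, 0, array([0.04 , 0.066]), array([ 66.,  50.,  12., -23., 100., 126.]), array([485., 800., 391.]))
(np.float64(0.09983481383993344), 60, 700, 500, 60, 45, array([0.045, 0.063]), array([ 67.,  37.,  12., -26., 112., 121.]), array([414., 666., 572.]))
(np.float64(0.10074761188128338), 60, 700, 500, 90, 45, array([0.038, 0.065]), array([ 76.,  37.,  12., -29., 116., 128.]), array([310., 696., 574.]))
(np.float64(0.1012561731411866), 60, 700, 500, 90, 0, array([0.03, 0.07]), array([ 78.,  50.,  12., -26., 104., 136.]), array([318., 850., 393.]))
(np.float64(0.10331864218101781), 60, 700, 500, 30, 45, array([0.049, 0.056]), array([ 58.,  35.,  12., -23., 111., 114.]), array([501., 601., 590.]))
(np.float64(0.1052155799125794), 40, 700, 500, 70, 45, array([0.056, 0.052]), array([ 55.,  35.,  12., -22., 110., 111.]), array([539., 574., 594.]))
(np.float64(0.10621985898894043), 60, 700, 500, 30, 0, array([0.045, 0.055]), array([ 54.,  49.,  12., -20.,  97., 116.]), array([635., 703., 406.]))
(np.float64(0.10656
[... 333 characters left out ...]
 0, array([0.039, 0.056]), array([ 67.,  41.,  12., -25., 109., 123.]), array([430., 706., 525.]))
(np.float64(0.10913941935893265), 40, 700, 500, 40, 0, array([0.055, 0.048]), array([ 44.,  50.,  12., -17.,  94., 108.]), array([750., 612., 402.]))
(np.float64(0.10917343774861679), 60, 550, 500, 60, 45, array([0.041, 0.054]), array([ 68.,  32.,  12., -27., 118., 120.]), array([374., 607., 629.]))
(np.float64(0.11002925791054018), 60, 550, 500, 90, 45, array([0.034, 0.057]), array([ 80.,  32.,  12., -31., 122., 128.]), array([255., 639., 628.]))
(np.float64(0.1101656357587239), 60, 550, 650, 60, 45, array([0.044, 0.051]), array([ 69.,  28.,  12., -29., 122., 117.]), array([349., 550., 674.]))
```

```bash
python3 - <<'E'
from kin import *
for th in(28,32,36):
 for h in(12,18.4):
  r0=R.from_euler('xyz',[180,-th,h],True);z=r0.as_matrix()[:,2]
  for fl in(0,180):
   T=r0*R.from_euler('z',fl,True)
   for nm,g in(("grasp",[440,22.5,32]),("clip",[551,334,221]),("pre",[551-76,334-25,260])):
    p=np.array(g)+18.8*z;o=min((ik(p,T,sd) for sd in([20,20,100,0,40,90.],[20,20,100,0,40,-90.],[35,12,113,-34,20,-45.])),key=lambda t:t[1]);print(th,h,fl,nm,o[0].round(0),round(o[1],2))
E
```

```text
28 12 0 grasp [ -4.  16. 142. 127.   9. -51.] 0.0
28 12 0 clip [ 35.  14. 103. -18.  38. 125.] 0.0
28 12 0 pre [ 39.   6. 108. -18.  43. 127.] 0.0
28 12 180 grasp [  -0.   14.  139.   46.    4. -147.] 303.06
28 12 180 clip [ 35.  14. 103. -18.  38. -55.] 0.0
28 12 180 pre [ 39.   6. 108. -18.  43. -53.] 0.0
28 18.4 0 grasp [ -7.  16. 142. 108.  12. -41.] 0.0
28 18.4 0 clip [ 34.  14. 104. -12.  36. 113.] 0.0
28 18.4 0 pre [ 37.   5. 109. -13.  40. 116.] 0.0
28 18.4 180 grasp [  -1.   14.  137.   39.    8. -147.] 545.37
28 18.4 180 clip [ 34.  14. 104. -12.  36. -67.] 0.0
28 18.4 180 pre [ 37.   5. 109. -13.  40. -64.] 0.0
32 12 0 grasp [ -5.  17. 145. 146.  16. -71.] 0.0
32 12 0 clip [ 36.  13. 106. -23.  33. 131.] 0.0
32 12 0 pre [ 40.   5. 111. -24.  38. 133.] 0.0
32 12 180 grasp [   1.   13.  139.   47.    3. -147.] 818.18
32 12 180 clip [ 36.  13. 106. -23.  33. -49.] 0.0
32 12 180 pre [ 40.   5. 111. -24.  38. -47.] 0.0
32 18.4 0 grasp [ -9.  17. 145. 128.  18. -63.] 0.0
32 18.4 0 clip [ 34.  13. 107. -17.  31. 118.] 0.0
32 18.4 0 pre [ 37.   4. 112. -17.  35. 121.] 0.0
32 18.4 180 grasp [   0.   13.  138.   41.    5. -147.] 1192.33
32 18.4 180 clip [ 34.  13. 107. -17.  31. -62.] 0.0
32 18.4 180 pre [ 37.   4. 112. -17.  35. -59.] 0.0
36 12 0 grasp [ -6.  19. 148. 153.  24. -80.] 0.0
36 12 0 clip [ 37.  13. 109. -31.  29. 139.] 0.0
36 12 0 pre [ 41.   4. 114. -31.  34. 140.] 0.0
36 12 180 grasp [   1.   12.  139.   47.    3. -147.] 1617.8
36 12 180 clip [ 37.  13. 109. -31.  29. -41.] 0.0
36 12 180 pre [ 41.   4. 114. -31.  34. -40.] 0.0
36 18.4 0 grasp [-10.  19. 148. 138.  25. -75.] 0.0
36 18.4 0 clip [ 35.  12. 110. -23.  25. 125.] 0.0
36 18.4 0 pre [ 38.   3. 115. -23.  30. 127.] 0.0
36 18.4 180 grasp [   2.   12.  139.   43.    3. -147.] 2088.12
36 18.4 180 clip [ 35.  12. 110. -23.  25. -55.] 0.0
36 18.4 180 pre [ 38.   3. 115. -23.  30. -53.] 0.0
```

```bash
cat > to.py <<'E'
import sys
from sim import *
# usage: to.py x y z  -> tool-frame shift (m) from present pose, rows needed, path joints
s=env.state();r=R.from_euler('xyz',s["ee_rot"],True);g=np.array(list(map(float,sys.argv[1:4])))
d=g-s["ee_pos"];t=r.inv().apply(d)/1000;n=max(1,int(np.ceil(np.linalg.norm(t)/.05)))
print("shift",t.round(4),"rows",n,"per row",(t/n).round(4),"rot",r.as_matrix().round(3).tolist())
q=s["qpos"]
for i in range(1,n+1):
    q2,c=ik(s["ee_pos"]+d*i/n,r,q,600)
    if i in(n//3,2*n//3,n) or np.abs(q2-q).max()>20:print(i,q2.round(0),round(c,2),"maxstep",np.abs(q2-q).max().round(0))
    q=q2
E
python3 to.py 275 476 650;python3 -c "
from sim import *
s=env.state();r=R.from_euler('xyz',s['ee_rot'],True);print(r.inv().apply(np.array([.354,.612,.707])*.05))"
```

```text
shift [ 0.1657 -0.3171  0.2267] rows 9 per row [ 0.0184 -0.0352  0.0252] rot [[0.84, 0.334, 0.427], [0.361, -0.932, 0.02], [0.405, 0.137, -0.904]]
3 [ 76.  -1.  32. -35. 135. 116.] 0.0 maxstep 5.0
6 [ 74.   5.  38. -29. 124. 123.] 0.0 maxstep 3.0
9 [ 73.  14.  37. -27. 117. 127.] 0.0 maxstep 3.0
[ 0.0402 -0.0178 -0.0238]
```

Emit:
{"api": "apply_moves", "payload": {
  "deltas": [
    [0.018,-0.035,0.025,0,1],
    [0.037,-0.07,0.05,0,1],
    [0.055,-0.106,0.076,0,1],
    [0.074,-0.141,0.101,0,1],
    [0.092,-0.176,0.126,0,1]
  ]
}}

```text
time_s: 8.65
ee_pos: [218.9, 317.4, 729.5]
ee_rot: [171.4, -23.9, 23.1]
force: [-0.4, 0.4, 0.6]
gripper_width: 91.1
gripper_force: 0.0
```

Emit:
{"api": "apply_moves", "payload": {
  "deltas": [
    [0.018,-0.035,0.025,0,1],
    [0.037,-0.07,0.05,0,1],
    [0.055,-0.106,0.076,0,1],
    [0.074,-0.141,0.101,0,1]
  ]
}}

```text
time_s: 9.05
ee_pos: [277.5, 477.9, 648.4]
ee_rot: [171.4, -23.8, 23.1]
force: [-0.1, 0.5, 0.4]
gripper_width: 90.9
gripper_force: 0.0
```

Emit:
{"api": "apply_moves", "payload": {
  "deltas": [
    [0.04,-0.018,-0.024,0,1],
    [0.08,-0.036,-0.048,0,1],
    [0.12,-0.054,-0.072,0,1],
    [0.16,-0.072,-0.096,0,1],
    [0.2,-0.09,-0.12,0,1]
  ]
}}

```text
time_s: 9.55
ee_pos: [320.8, 528.2, 682.0]
ee_rot: [172.1, -25.6, 23.3]
force: [0.1, -0.0, -0.8]
gripper_width: 91.1
gripper_force: 0.0
```

Emit:
{"api": "apply_moves", "payload": {
  "deltas": [
    [0.04,-0.018,-0.024,0,1],
    [0.08,-0.036,-0.048,0,1],
    [0.12,-0.054,-0.072,0,1],
    [0.16,-0.072,-0.096,0,1],
    [0.2,-0.09,-0.12,0,1]
  ]
}}

```text
time_s: 10.05
ee_pos: [345.7, 548.2, 674.9]
ee_rot: [172.8, -27.4, 23.6]
force: [-0.1, 0.4, -0.1]
gripper_width: 91.4
gripper_force: 0.0
```

```bash
python3 -c "
from sim import *
s=env.state();print(*info(s['qpos']));r=R.from_euler('xyz',s['ee_rot'],True);print(r.as_matrix()[:,2],r.inv().apply(np.array([.354,.612,.707])*.05))"
```

```text
[346. 548. 675.] [ 69.  27.  12. -29. 122. 117.] tilt 28.3 az 8.3
[ 0.4684  0.0681 -0.8809] [ 0.0416 -0.0185 -0.0208]
```

Emit:
{"api": "apply_moves", "payload": {
  "deltas": [
    [0.04,-0.02,-0.02,0,1],
    [0.08,-0.04,-0.04,0,1],
    [0.12,-0.06,-0.06,0,1],
    [0.16,-0.08,-0.08,0,1],
    [0.2,-0.1,-0.1,0,1]
  ]
}}

```text
time_s: 10.55
ee_pos: [369.7, 573.0, 665.0]
ee_rot: [173.5, -29.2, 23.9]
force: [0.3, 0.4, -0.5]
gripper_width: 91.5
gripper_force: 0.0
```

Emit:
{"api": "apply_moves", "payload": {
  "deltas": [
    [0.04,-0.022,-0.02,0,1],
    [0.08,-0.044,-0.04,0,1],
    [0.12,-0.066,-0.06,0,1],
    [0.16,-0.088,-0.08,0,1],
    [0.2,-0.11,-0.1,0,1]
  ]
}}

```text
time_s: 11.05
ee_pos: [385.1, 597.0, 657.9]
ee_rot: [174.3, -31.2, 24.2]
force: [-0.2, -0.3, 0.0]
gripper_width: 90.9
gripper_force: 0.0
```

Emit:
{"api": "apply_moves", "payload": {
  "deltas": [
    [0.04,-0.022,-0.02,0,1],
    [0.08,-0.044,-0.04,0,1],
    [0.12,-0.066,-0.06,0,1],
    [0.16,-0.088,-0.08,0,1],
    [0.2,-0.11,-0.1,0,1]
  ]
}}

```text
time_s: 11.55
ee_pos: [395.7, 616.8, 655.5]
ee_rot: [175.2, -33.2, 24.4]
force: [-0.0, 0.0, -0.7]
gripper_width: 91.3
gripper_force: 0.0
```

```bash
python3 -c "
from sim import *
s=env.state();print(*info(s['qpos']));r=R.from_euler('xyz',s['ee_rot'],True);print(r.as_matrix()[:,2],r.inv().apply(np.array([.354,.612,.707])*.05))"; python3 to.py 400 0 250
```

```text
[396. 617. 655.] [ 68.  31.  12. -28. 112. 118.] tilt 33.5 az 15.6
[ 0.5317  0.1485 -0.8338] [ 0.0434 -0.0193 -0.0155]
shift [-0.432   0.5444  0.2487] rows 15 per row [-0.0288  0.0363  0.0166] rot [[0.762, 0.37, 0.532], [0.346, -0.926, 0.149], [0.547, 0.071, -0.834]]
1 [ 66.  21.  35. -26. 101. 123.] 0.0 maxstep 22.0
5 [ 57.   1.  76. -22.  77. 124.] 0.0 maxstep 8.0
10 [ 33. -14. 107. -12.  55. 104.] 0.0 maxstep 7.0
15 [-16. -15. 127.  26.  41.  36.] 0.0 maxstep 16.0
```

```bash
python3 to.py 390 0 200
```

```text
shift [-0.467   0.5372  0.2851] rows 16 per row [-0.0292  0.0336  0.0178] rot [[0.762, 0.37, 0.532], [0.346, -0.926, 0.149], [0.547, 0.071, -0.834]]
1 [ 67.  21.  35. -26. 101. 123.] 0.0 maxstep 22.0
5 [ 59.   2.  76. -23.  77. 126.] 0.0 maxstep 8.0
10 [ 38. -13. 109. -15.  54. 111.] 0.0 maxstep 6.0
16 [-16. -12. 134.  32.  33.  28.] 0.0 maxstep 19.0
```

Emit:
{"api": "apply_moves", "payload": {
  "deltas": [
    [-0.029,0.034,0.018,0,1],
    [-0.058,0.067,0.036,0,1],
    [-0.088,0.101,0.053,0,1],
    [-0.117,0.134,0.071,0,1],
    [-0.146,0.168,0.089,0,1]
  ]
}}

```text
time_s: 12.05
ee_pos: [393.6, 450.1, 533.0]
ee_rot: [175.2, -33.2, 24.4]
force: [0.8, -0.7, -0.5]
gripper_width: 91.3
gripper_force: 0.0
```

Emit:
{"api": "apply_moves", "payload": {
  "deltas": [
    [-0.029,0.034,0.018,0,1],
    [-0.058,0.067,0.036,0,1],
    [-0.088,0.101,0.053,0,1],
    [-0.117,0.134,0.071,0,1],
    [-0.146,0.168,0.089,0,1]
  ]
}}

```text
time_s: 12.55
ee_pos: [391.7, 257.7, 391.0]
ee_rot: [175.2, -33.3, 24.5]
force: [2.0, 0.1, -0.1]
gripper_width: 90.7
gripper_force: 0.0
```

Emit:
{"api": "apply_moves", "payload": {
  "deltas": [
    [-0.029,0.034,0.018,0,1],
    [-0.058,0.067,0.036,0,1],
    [-0.088,0.101,0.053,0,1],
    [-0.117,0.134,0.071,0,1],
    [-0.146,0.168,0.089,0,1]
  ]
}}

```text
time_s: 13.05
ee_pos: [389.5, 76.9, 256.6]
ee_rot: [175.2, -33.1, 24.5]
force: [0.9, 0.3, -0.7]
gripper_width: 91.1
gripper_force: 0.0
```

```bash
python3 to.py 390 5 190
```

```text
shift [-0.0609  0.0621  0.0451] rows 2 per row [-0.0304  0.0311  0.0226] rot [[0.763, 0.372, 0.529], [0.347, -0.926, 0.15], [0.546, 0.07, -0.835]]
1 [ -6. -15. 131.  21.  34.  47.] 0.0 maxstep 18.0
2 [-15. -12. 135.  33.  31.  27.] 0.0 maxstep 19.0
```

Emit:
{"api": "apply_moves", "payload": {
  "deltas": [
    [-0.015,0.015,0.011,0.1,1],
    [-0.03,0.031,0.022,0.2,1],
    [-0.045,0.046,0.034,0.22,1],
    [-0.061,0.062,0.045,0.22,1],
    [-0.061,0.062,0.045,0.22,1]
  ]
}}

```text
time_s: 13.55
ee_pos: [389.8, 5.2, 189.2]
ee_rot: [-176.3, -33.0, 9.1]
force: [-0.1, 0.2, 0.4]
gripper_width: 91.0
gripper_force: 0.0
```

```bash
python3 - <<'E'
from h import *
s=env.state();im=cams.grab_frame("wrist");cv2.imwrite("pics/w1.png",im);np.save("w1.npy",[s["ee_pos"],s["ee_rot"]]);print(s["ee_pos"],s["ee_rot"],s["qpos"])
E
```

```text
[389.762    5.224  189.1642] [-176.3358  -32.9568    9.0762] [-14.8688 -11.4063 134.7355  32.2801  31.4625  40.9142]
```

View pics/w1.png

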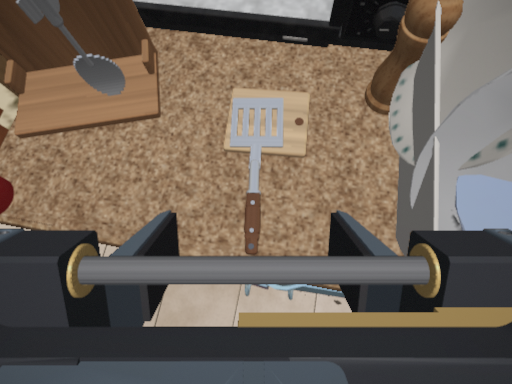

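The wrist view shows the turner clearly: the handle from (253,194) to (252,251), the blade's far edge centred at (258,98).

```bash
python3 - <<'E'
from h import *
p,e=np.load("w1.npy");C=cam("wrist",dict(ee_pos=p,ee_rot=e))
hs=plane(C,(253,194),37);he=plane(C,(252,251),34);b=plane(C,(258,98),16)
print(hs,he,b)
d=b-he;d[2]=0;az=np.degrees(np.arctan2(d[1],d[0]));u=d/np.linalg.norm(d);print("az",az,np.linalg.norm(d),np.linalg.norm((hs-he)[:2]))
g=he+42*u;g2=hs-30*u;print("grip",g,g2)
r=R.from_euler('xyz',e,True).as_matrix();G=(g+g2)/2;G[2]=32
print("tcp",G+18.8*r[:,2],"x",r[:,0],"y",r[:,1])
E
```

```text
[464.5602  29.638   37.    ] [400.285   18.2981  34.    ] [608.4212  52.0879  16.    ]
az 9.221205284465471 210.86119578104754 65.26794868874269
grip [441.7422  25.0285  34.    ] [434.9479  24.8306  37.    ]
tcp [448.2342  27.726   16.2575] x [0.8286 0.1324 0.544 ] y [ 0.1918 -0.98   -0.0536]
```

```bash
python3 to.py 405 16 86;python3 to.py 448 28 16
```

```text
shift [-0.0437 -0.0015  0.0965] rows 3 per row [-0.0146 -0.0005  0.0322] rot [[0.827, 0.193, 0.528], [0.133, -0.98, 0.149], [0.546, -0.053, -0.836]]
1 [-14.  -8. 138.  40.  25.  33.] 0.0 maxstep 8.0
2 [-12.  -3. 142.  54.  19.  19.] 0.0 maxstep 14.0
3 [-11.   3. 145.  81.  15.  -8.] 0.0 maxstep 27.0
shift [-0.0447 -0.0012  0.1795] rows 4 per row [-0.0112 -0.0003  0.0449] rot [[0.827, 0.193, 0.528], [0.133, -0.98, 0.149], [0.546, -0.053, -0.836]]
1 [-12.  -6. 138.  42.  23.  31.] 0.0 maxstep 10.0
2 [-10.   1. 142.  65.  15.   9.] 0.0 maxstep 23.0
3 [ -9.   9. 144. 108.  14. -33.] 0.0 maxstep 42.0
4 [ -7.  18. 146. 140.  19. -65.] 0.0 maxstep 32.0
```

Emit:
{"api": "apply_moves", "payload": {
  "deltas": [
    [-0.011,0,0.024,0,1],
    [-0.022,-0.001,0.048,0,1],
    [-0.033,-0.001,0.072,0,1],
    [-0.044,-0.0015,0.097,0,1],
    [-0.044,-0.0015,0.097,0,1]
  ]
}}

```text
time_s: 14.1
ee_pos: [406.8, 18.0, 86.5]
ee_rot: [-176.5, -33.3, 9.5]
force: [1.1, 0.2, 0.8]
gripper_width: 91.4
gripper_force: 0.0
```

```bash
python3 to.py 448 28 16
```

```text
shift [-0.0033  0.002   0.0822] rows 2 per row [-0.0017  0.001   0.0411] rot [[0.824, 0.199, 0.53], [0.139, -0.979, 0.152], [0.549, -0.052, -0.834]]
1 [ -9.  10. 146. 117.  15. -44.] 0.0 maxstep 35.0
2 [ -7.  18. 146. 140.  20. -66.] 0.0 maxstep 23.0
```

Emit:
{"api": "apply_moves", "payload": {
  "deltas": [
    [-0.001,0,0.012,0,1],
    [-0.001,0.001,0.025,0,1],
    [-0.002,0.001,0.037,0,1],
    [-0.002,0.001,0.05,0,1],
    [-0.003,0.002,0.062,0,1]
  ]
}}

```text
time_s: 14.6
ee_pos: [438.5, 25.2, 33.6]
ee_rot: [-176.5, -33.4, 9.5]
force: [0.3, -0.0, -0.9]
gripper_width: 91.3
gripper_force: 0.0
```

```bash
python3 to.py 448 28 16
```

```text
shift [-0.0015  0.      0.0201] rows 1 per row [-0.0015  0.      0.0201] rot [[0.823, 0.199, 0.532], [0.138, -0.979, 0.152], [0.55, -0.051, -0.833]]
1 [ -7.  18. 146. 140.  20. -66.] 0.0 maxstep 10.0
```

Emit:
{"api": "apply_moves", "payload": {
  "deltas": [
    [-0.001,0,0.01,0,1],
    [-0.0015,0,0.02,0,1],
    [-0.0015,0,0.02,0,-0.3],
    [-0.0015,0,0.02,0,-0.6],
    [-0.0015,0,0.02,0,-0.6]
  ]
}}

```text
time_s: 15.1
ee_pos: [446.3, 27.1, 16.0]
ee_rot: [-176.5, -33.3, 9.5]
force: [-0.4, -0.1, 0.2]
gripper_width: 69.9
gripper_force: 0.0
```

Emit:
{"api": "apply_moves", "payload": {
  "deltas": [
    [0,0,0,0,-1],
    [0,0,0,0,-1],
    [0,0,0,0,-1],
    [0,0,0,0,-1],
    [0,0,0,0,-1]
  ],
  "grip_force": 55
}}

```text
time_s: 15.6
ee_pos: [445.9, 26.5, 15.2]
ee_rot: [-176.5, -33.2, 9.4]
force: [-1.1, 0.1, 0.3]
gripper_width: 30.3
gripper_force: 0.0
```

Emit:
{"api": "apply_moves", "payload": {
  "deltas": [
    [0,0,0,0,-1],
    [0,0,0,0,-1],
    [0,0,0,0,-1],
    [0,0,0,0,-1],
    [0,0,0,0,-1]
  ]
}}

```text
time_s: 16.1
ee_pos: [445.9, 26.6, 15.2]
ee_rot: [-176.5, -33.2, 9.4]
force: [-0.5, 0.9, -0.1]
gripper_width: 17.9
gripper_force: 55.0
```

```bash
python3 to.py 445 40 260
```

```text
shift [ 0.1352 -0.0259 -0.2029] rows 5 per row [ 0.027  -0.0052 -0.0406] rot [[0.825, 0.197, 0.529], [0.137, -0.979, 0.15], [0.548, -0.052, -0.835]]
1 [ -7.   9. 143. 104.  13. -29.] 0.0 maxstep 37.0
2 [ -6.   2. 138.  57.  14.  21.] 0.0 maxstep 49.0
3 [ -6.  -3. 134.  34.  22.  45.] 0.0 maxstep 25.0
5 [ -5. -11. 123.  19.  37.  63.] 0.0 maxstep 8.0
```

Emit:
{"api": "apply_moves", "payload": {
  "deltas": [
    [0.008,-0.002,-0.012,0,-1],
    [0.016,-0.003,-0.024,0,-1],
    [0.024,-0.005,-0.036,0,-1],
    [0.032,-0.006,-0.048,0,-1],
    [0.04,-0.008,-0.06,0,-1]
  ]
}}

```text
time_s: 16.6
ee_pos: [445.0, 31.4, 81.4]
ee_rot: [-176.3, -33.2, 9.4]
force: [-0.9, 0.6, -2.2]
gripper_width: 17.6
gripper_force: 55.0
```

Emit:
{"api": "apply_moves", "payload": {
  "deltas": [
    [0.008,-0.002,-0.012,0,-1],
    [0.016,-0.003,-0.024,0,-1],
    [0.024,-0.005,-0.036,0,-1],
    [0.032,-0.006,-0.048,0,-1],
    [0.04,-0.008,-0.06,0,-1]
  ]
}}

```text
time_s: 17.1
ee_pos: [444.1, 35.8, 153.5]
ee_rot: [-176.2, -33.1, 9.4]
force: [-0.1, -0.0, -3.1]
gripper_width: 18.0
gripper_force: 55.0
```

Emit:
{"api": "apply_moves", "payload": {
  "deltas": [
    [0.01,-0.002,-0.015,-0.02,-1],
    [0.02,-0.004,-0.031,-0.04,-1],
    [0.03,-0.005,-0.046,-0.06,-1],
    [0.04,-0.007,-0.061,-0.08,-1],
    [0.055,-0.01,-0.083,-0.097,-1]
  ]
}}

```text
time_s: 17.6
ee_pos: [442.4, 40.4, 251.7]
ee_rot: [-179.8, -33.0, 16.1]
force: [0.1, -0.3, -2.5]
gripper_width: 17.7
gripper_force: 55.0
```

```bash
python3 to.py 445 40 260
```

```text
shift [ 0.0065  0.001  -0.0056] rows 1 per row [ 0.0065  0.001  -0.0056] rot [[0.806, 0.279, 0.523], [0.232, -0.96, 0.154], [0.545, -0.003, -0.838]]
1 [ -5. -10. 123.  19.  38.  57.] 0.0 maxstep 1.0
```

Lifted and level. Now I'll ease the grip gradually.

Emit:
{"api": "apply_moves", "payload": {
  "deltas": [
    [0,0,0,0,-1],
    [0,0,0,0,-1]
  ],
  "grip_force": 16
}}

```text
time_s: 17.8
ee_pos: [443.8, 40.3, 252.5]
ee_rot: [-179.9, -33.3, 16.1]
force: [-0.6, 0.4, -2.4]
gripper_width: 17.9
gripper_force: 16.0
```

Emit:
{"api": "apply_moves", "payload": {
  "deltas": [
    [0,0,0,0,-1]
  ],
  "grip_force": 14.5
}}

```text
time_s: 17.9
ee_pos: [443.4, 40.3, 251.3]
ee_rot: [-179.8, -33.2, 16.0]
force: [0.5, 0.7, -2.3]
gripper_width: 17.7
gripper_force: 14.5
```

Emit:
{"api": "apply_moves", "payload": {
  "deltas": [
    [0,0,0,0,-1]
  ],
  "grip_force": 13
}}

```text
time_s: 18.0
ee_pos: [443.9, 40.2, 251.8]
ee_rot: [-179.8, -33.2, 16.0]
force: [0.1, -0.7, -1.9]
gripper_width: 17.8
gripper_force: 13.0
```

Emit:
{"api": "apply_moves", "payload": {
  "deltas": [
    [0,0,0,0,-1]
  ],
  "grip_force": 11.5
}}

```text
time_s: 18.1
ee_pos: [444.4, 40.1, 252.5]
ee_rot: [-179.9, -33.3, 16.0]
force: [0.5, 1.0, -1.9]
gripper_width: 18.1
gripper_force: 11.5
```

Emit:
{"api": "apply_moves", "payload": {
  "deltas": [
    [0,0,0,0,-1]
  ],
  "grip_force": 10
}}

```text
time_s: 18.2
ee_pos: [444.6, 40.1, 252.9]
ee_rot: [-179.9, -33.3, 16.0]
force: [0.5, 0.4, -2.6]
gripper_width: 17.9
gripper_force: 10.0
```

Emit:
{"api": "apply_moves", "payload": {
  "deltas": [
    [0,0,0,0,-1]
  ],
  "grip_force": 8.5
}}

```text
time_s: 18.3
ee_pos: [444.7, 40.1, 253.2]
ee_rot: [-179.9, -33.3, 16.1]
force: [-1.3, 0.1, -2.1]
gripper_width: 18.1
gripper_force: 8.5
```

Emit:
{"api": "apply_moves", "payload": {
  "deltas": [
    [0,0,0,0,-1]
  ],
  "grip_force": 7
}}

```text
time_s: 18.4
ee_pos: [444.7, 40.1, 253.4]
ee_rot: [-179.9, -33.4, 16.1]
force: [0.0, -0.9, -2.1]
gripper_width: 17.4
gripper_force: 7.0
```

Emit:
{"api": "apply_moves", "payload": {
  "deltas": [
    [0,0,0,0,-1]
  ],
  "grip_force": 5.5
}}

```text
time_s: 18.5
ee_pos: [445.0, 40.1, 253.7]
ee_rot: [-179.9, -33.4, 16.1]
force: [-0.4, -0.1, -1.7]
gripper_width: 17.7
gripper_force: 5.5
```

Emit:
{"api": "apply_moves", "payload": {
  "deltas": [
    [0,0,0,0,-1]
  ],
  "grip_force": 4.2
}}

```text
time_s: 18.6
ee_pos: [445.1, 40.1, 253.9]
ee_rot: [-179.9, -33.4, 16.1]
force: [0.6, -1.0, -1.7]
gripper_width: 18.3
gripper_force: 4.2
```

Emit:
{"api": "apply_moves", "payload": {
  "deltas": [
    [0,0,0,0,-1],
    [0,0,0,0,-1]
  ],
  "grip_force": 3
}}

```text
time_s: 18.8
ee_pos: [445.0, 40.1, 253.8]
ee_rot: [-179.9, -33.4, 16.1]
force: [0.8, 0.1, -1.2]
gripper_width: 18.2
gripper_force: 3.0
```

Emit:
{"api": "apply_moves", "payload": {
  "deltas": [
    [0,0,0,0,-1],
    [0,0,0,0,-1],
    [0,0,0,0,-1],
    [0,0,0,0,-1],
    [0,0,0,0,-1]
  ],
  "grip_force": 55
}}

```text
time_s: 19.3
ee_pos: [444.9, 40.1, 253.7]
ee_rot: [-179.9, -33.4, 16.1]
force: [-0.7, 0.5, -1.4]
gripper_width: 17.5
gripper_force: 55.0
```

```bash
python3 - <<'E'
from h import *
s=env.state();np.save("w2.npy",[s["ee_pos"],s["ee_rot"]])
w=cams.grab_frame("wrist");c=cams.grab_frame("scene");cv2.imwrite("pics/w2.png",w);cv2.imwrite("pics/s2.png",c)
u,v=proj(cam("scene"),s["ee_pos"]).astype(int);print(u,v,s["force"])
k=c[max(v-70,0):v+80,max(u-70,0):u+80];k=cv2.resize(k,(384,384),interpolation=2)
cv2.imwrite("pics/m2.png",cv2.resize(np.hstack([k,w]),(800,343)))
E
```

```text
295 190 [-0.6818  0.4522 -1.4475]
```

View pics/m2.png

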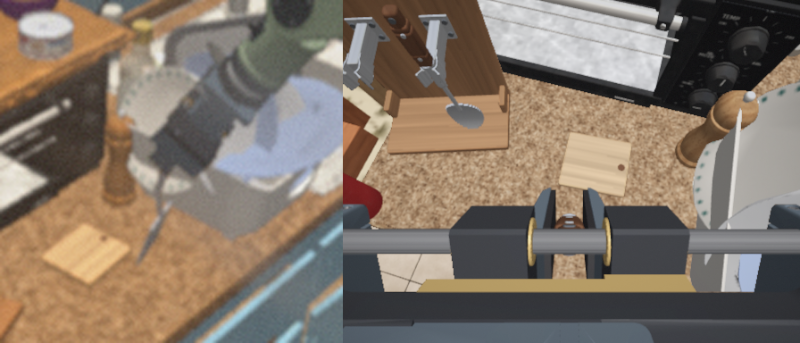

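The turner hangs from the fingers, with its blade edge at about scene px (286,235). I'll compare that with where a plumb turner would project.

```bash
python3 - <<'E'
from h import *
p,e=np.load("w2.npy");r=R.from_euler('xyz',e,True).as_matrix();g=p-18.8*r[:,2];h=np.array([np.cos(np.radians(16)),np.sin(np.radians(16)),0]);y=np.array([-h[1],h[0],0])
S=cam("scene");print("grip",g,proj(S,g))
for a in(-20,-10,0,10,20):
  c,s=np.cos(np.radians(a)),np.sin(np.radians(a)); dn=-np.array([0,0,1])*c+h*s; b=h*c+np.array([0,0,1])*s
  for sl in (12,):
    pt=g+dn*(174+sl)-18*b;print(a,proj(S,pt),proj(S,pt+35*y),proj(S,pt-35*y),pt.round(0))
k=cv2.imread("pics/s2.png")[170:260,250:340];cv2.imwrite("pics/k2.png",cv2.resize(k,(600,600),interpolation=2))
E
```

```text
grip [434.9593  37.2251 269.3591] [298.5959 187.0639]
-20 [318.1901 236.9885] [314.2365 243.4092] [322.0107 230.7838] [358.  15. 101.]
-10 [309.0671 236.7756] [305.0022 243.1184] [312.9967 230.6439] [387.  23.  89.]
0 [299.8367 235.1545] [295.6543 241.4078] [303.8813 229.1073] [418.  32.  83.]
10 [290.7291 232.2048] [286.4249 238.3601] [294.8925 226.2509] [449.  41.  83.]
20 [281.9595 228.0268] [277.5313 234.0784] [286.2437 222.1722] [480.  50.  88.]
```

View pics/k2.png

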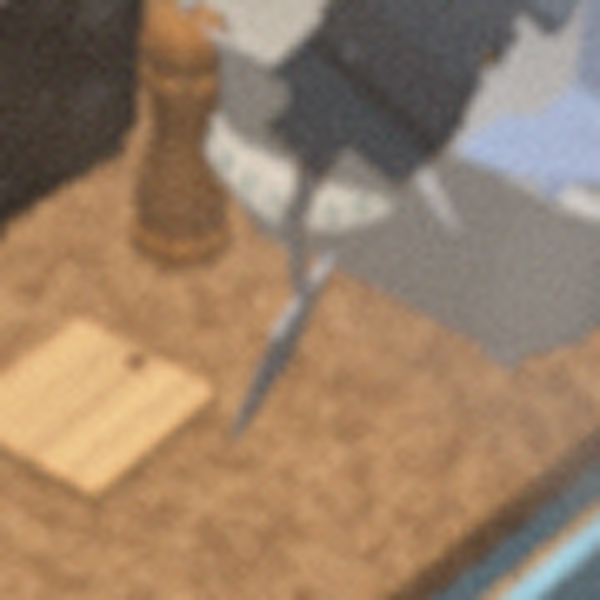

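The blade has swung to about 10° forward of plumb, which is natural given the centre of mass. I'll touch the worktop with the blade to find how far the handle slid.

Emit:
{"api": "apply_moves", "payload": {
  "deltas": [
    [-0.008,0,0.012,0,-1],
    [-0.016,0,0.024,0,-1],
    [-0.024,0,0.036,0,-1],
    [-0.032,0,0.048,0,-1],
    [-0.036,0,0.055,0,-1]
  ]
}}

```text
time_s: 19.9
ee_pos: [444.5, 40.3, 186.7]
ee_rot: [-179.9, -33.3, 16.0]
force: [-1.5, 0.4, -2.9]
gripper_width: 17.9
gripper_force: 55.0
```

Emit:
{"api": "apply_moves", "payload": {
  "deltas": [
    [0,0,0,0,-1],
    [0,0,0,0,-1]
  ]
}}

```text
time_s: 20.1
ee_pos: [445.6, 40.2, 188.5]
ee_rot: [-179.9, -33.5, 16.1]
force: [0.4, -0.0, -2.3]
gripper_width: 17.7
gripper_force: 55.0
```

Emit:
{"api": "apply_moves", "payload": {
  "deltas": [
    [-0.0022,0,0.0033,0,-1],
    [-0.0022,0,0.0033,0,-1]
  ]
}}

```text
time_s: 20.3
ee_pos: [445.1, 40.3, 184.1]
ee_rot: [-179.9, -33.4, 16.1]
force: [0.2, 0.3, -2.0]
gripper_width: 17.6
gripper_force: 55.0
```

Emit:
{"api": "apply_moves", "payload": {
  "deltas": [
    [-0.0022,0,0.0033,0,-1],
    [-0.0022,0,0.0033,0,-1]
  ]
}}

```text
time_s: 20.5
ee_pos: [444.7, 40.3, 179.6]
ee_rot: [-179.9, -33.4, 16.1]
force: [-1.2, 0.0, -1.9]
gripper_width: 17.6
gripper_force: 55.0
```

Emit:
{"api": "apply_moves", "payload": {
  "deltas": [
    [-0.0011,0,0.0017,0,-1],
    [-0.0011,0,0.0017,0,-1]
  ]
}}

```text
time_s: 20.7
ee_pos: [444.9, 40.3, 177.7]
ee_rot: [-179.9, -33.4, 16.1]
force: [-0.2, -0.9, -2.3]
gripper_width: 17.7
gripper_force: 55.0
```

Emit:
{"api": "apply_moves", "payload": {
  "deltas": [
    [-0.0011,0,0.0017,0,-1],
    [-0.0011,0,0.0017,0,-1]
  ]
}}

```text
time_s: 20.9
ee_pos: [444.9, 40.3, 175.7]
ee_rot: [-179.9, -33.4, 16.1]
force: [-0.0, 0.6, -2.3]
gripper_width: 17.8
gripper_force: 55.0
```

Emit:
{"api": "apply_moves", "payload": {
  "deltas": [
    [-0.0011,0,0.0017,0,-1],
    [-0.0011,0,0.0017,0,-1]
  ]
}}

```text
time_s: 21.1
ee_pos: [444.9, 40.3, 173.6]
ee_rot: [-179.9, -33.4, 16.1]
force: [0.2, 0.4, -2.4]
gripper_width: 17.7
gripper_force: 55.0
```

Emit:
{"api": "apply_moves", "payload": {
  "deltas": [
    [-0.0011,0,0.0017,0,-1],
    [-0.0011,0,0.0017,0,-1]
  ]
}}

```text
time_s: 21.3
ee_pos: [444.9, 40.3, 171.6]
ee_rot: [-179.9, -33.4, 16.1]
force: [-0.4, 0.1, -2.4]
gripper_width: 17.3
gripper_force: 55.0
```

Emit:
{"api": "apply_moves", "payload": {
  "deltas": [
    [-0.0011,0,0.0017,0,-1],
    [-0.0011,0,0.0017,0,-1]
  ]
}}

```text
time_s: 21.5
ee_pos: [445.0, 40.3, 169.6]
ee_rot: [-179.9, -33.4, 16.1]
force: [-0.6, 0.1, -1.9]
gripper_width: 17.4
gripper_force: 55.0
```

Emit:
{"api": "apply_moves", "payload": {
  "deltas": [
    [-0.0011,0,0.0017,0,-1],
    [-0.0011,0,0.0017,0,-1]
  ]
}}

```text
time_s: 21.7
ee_pos: [445.0, 40.3, 167.6]
ee_rot: [-179.9, -33.4, 16.1]
force: [-0.8, -1.0, -1.8]
gripper_width: 17.6
gripper_force: 55.0
```

Emit:
{"api": "apply_moves", "payload": {
  "deltas": [
    [-0.0011,0,0.0017,0,-1],
    [-0.0011,0,0.0017,0,-1]
  ]
}}

```text
time_s: 21.9
ee_pos: [445.0, 40.3, 165.5]
ee_rot: [-179.9, -33.4, 16.1]
force: [-0.6, -0.2, -1.6]
gripper_width: 17.7
gripper_force: 55.0
```

Emit:
{"api": "apply_moves", "payload": {
  "deltas": [
    [-0.0011,0,0.0017,0,-1],
    [-0.0011,0,0.0017,0,-1]
  ]
}}

```text
time_s: 22.1
ee_pos: [445.0, 40.3, 163.5]
ee_rot: [-179.9, -33.4, 16.1]
force: [0.3, -1.4, -1.2]
gripper_width: 17.7
gripper_force: 55.0
```

Emit:
{"api": "apply_moves", "payload": {
  "deltas": [
    [-0.0011,0,0.0017,0,-1],
    [-0.0011,0,0.0017,0,-1]
  ]
}}

```text
time_s: 22.3
ee_pos: [446.1, 40.4, 163.1]
ee_rot: [-179.9, -33.6, 16.1]
force: [-4.8, -0.4, 8.3]
gripper_width: 17.7
gripper_force: 55.0
```

Emit:
{"api": "apply_moves", "payload": {
  "deltas": [
    [-0.0011,0,0.0017,0,-1],
    [-0.0011,0,0.0017,0,-1]
  ]
}}

```text
time_s: 22.5
ee_pos: [447.8, 40.5, 163.2]
ee_rot: [-180.0, -33.8, 16.0]
force: [-6.8, 0.7, 16.3]
gripper_width: 17.8
gripper_force: 55.0
```

```bash
python3 - <<'E'
from h import *
s=env.state();np.save("w3.npy",[s["ee_pos"],s["ee_rot"]])
c=cams.grab_frame("scene");print(s["force"],s["torque"])
k=c[160:250,250:340];cv2.imwrite("pics/k3.png",cv2.resize(k,(600,600),interpolation=2))
E
```

```text
[-6.8226  0.744  16.3127] [0.6703 0.4271 0.3402]
```

The blade touches at TCP z≈163.5, which puts the origin about 48 mm below the grip point. Next I'll back off and move to a viewing pose in front of the rack.

```bash
python3 to.py 445 40 225; python3 to.py 450 295 225
```

```text
shift [ 0.032  -0.0003 -0.0529] rows 2 per row [ 0.016  -0.0002 -0.0265] rot [[0.798, 0.276, 0.535], [0.23, -0.961, 0.154], [0.557, -0.0, -0.831]]
1 [ -5.  -6. 130.  27.  26.  48.] 0.0 maxstep 7.0
2 [ -5.  -9. 127.  23.  31.  53.] 0.0 maxstep 5.0
shift [ 0.0946 -0.244  -0.011 ] rows 6 per row [ 0.0158 -0.0407 -0.0018] rot [[0.798, 0.276, 0.535], [0.23, -0.961, 0.154], [0.557, -0.0, -0.831]]
1 [  4.  -4. 132.  20.  20.  61.] 0.0 maxstep 21.0
2 [ 13.  -4. 130.   5.  20.  83.] 0.0 maxstep 21.0
4 [ 28.  -2. 125. -16.  25. 115.] 0.0 maxstep 14.0
6 [ 40.   1. 118. -26.  32. 133.] 0.0 maxstep 7.0
```

Emit:
{"api": "apply_moves", "payload": {
  "deltas": [
    [0.008,0,-0.013,0,-1],
    [0.016,0,-0.026,0,-1],
    [0.024,0,-0.04,0,-1],
    [0.032,0,-0.053,0,-1]
  ]
}}

```text
time_s: 22.95
ee_pos: [442.6, 39.6, 222.1]
ee_rot: [-179.9, -33.4, 16.1]
force: [0.8, -0.1, -1.8]
gripper_width: 17.7
gripper_force: 55.0
```

Emit:
{"api": "apply_moves", "payload": {
  "deltas": [
    [0.006,-0.024,0.004,0,-1],
    [0.012,-0.049,0.008,0,-1],
    [0.019,-0.073,0.013,0,-1],
    [0.025,-0.097,0.017,0,-1],
    [0.031,-0.122,0.021,0,-1]
  ]
}}

```text
time_s: 23.45
ee_pos: [444.6, 168.2, 221.1]
ee_rot: [-179.9, -33.4, 16.1]
force: [0.4, 0.0, -2.3]
gripper_width: 17.9
gripper_force: 55.0
```

Emit:
{"api": "apply_moves", "payload": {
  "deltas": [
    [0.006,-0.024,0.004,0,-1],
    [0.012,-0.049,0.008,0,-1],
    [0.019,-0.073,0.013,0,-1],
    [0.025,-0.097,0.017,0,-1],
    [0.031,-0.122,0.021,0,-1]
  ]
}}

```text
time_s: 23.95
ee_pos: [446.7, 295.9, 220.6]
ee_rot: [-179.9, -33.4, 16.1]
force: [-0.4, -0.1, -2.1]
gripper_width: 17.6
gripper_force: 55.0
```

Emit:
{"api": "apply_moves", "payload": {
  "deltas": [
    [0,0,0,0,-1],
    [0,0,0,0,-1]
  ]
}}

```text
time_s: 24.15
ee_pos: [446.6, 295.0, 220.3]
ee_rot: [-180.0, -33.3, 16.1]
force: [0.4, -0.2, -1.8]
gripper_width: 17.8
gripper_force: 55.0
```

```bash
python3 - <<'E'
from h import *
s=env.state();np.save("w4.npy",[s["ee_pos"],s["ee_rot"]]);print(s["ee_pos"],s["ee_rot"])
w=cams.grab_frame("wrist");c=cams.grab_frame("scene")
cv2.imwrite("pics/w4.png",w);cv2.imwrite("pics/s4.png",c)
k=cv2.resize(c[165:305,160:260],(274,384),interpolation=2)
cv2.imwrite("pics/m4.png",np.hstack([k,w]))
E
```

```text
[446.5819 294.9718 220.2545] [-179.961   -33.3061   16.1437]
```

View pics/m4.png

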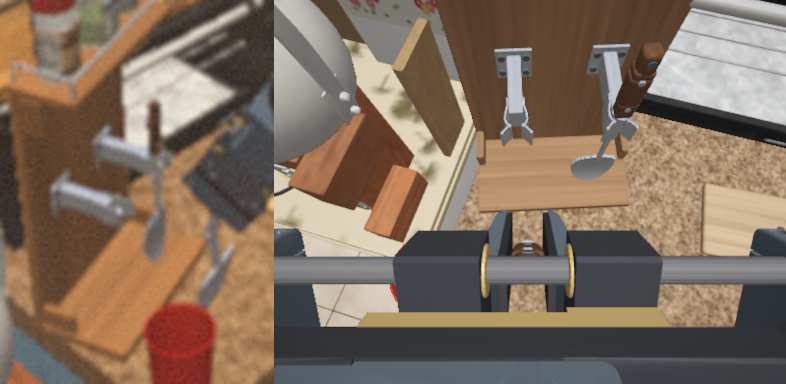

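In the wrist view the empty clip's leaf tips are at (228,143) and (258,143) and its throat is at about (242,121). The scene crop shows the turner hanging, with its blade's lower corner at px (235,276).

```bash
python3 - <<'E'
from h import *
p,e=np.load("w4.npy");C=cam("wrist",dict(ee_pos=p,ee_rot=e))
for z in(177,165,153):print(z,[plane(C,u,z).round(1)[:2] for u in((228,143),(258,143),(243,143),(242,121))])
h=np.array([.949,.316,0]);y=np.array([-.316,.949,0])
seat=np.array([551,334,165.])
for z in(-12,12):
  for d in(-11,11):print(z,d,proj(C,seat-12.5*h+d*y+[0,0,z]))
sp=seat-90*y;print("spoon top pred",proj(C,sp+[0,0,86]),"shelf cam?")
r=R.from_euler('xyz',e,True).as_matrix();g=p-18.8*r[:,2];hh=np.array([np.cos(np.radians(16)),np.sin(np.radians(16)),0]);yy=np.array([-hh[1],hh[0],0]);S=cam("scene")
for a in(0,4,8,12,16):
  c,s=np.cos(np.radians(a)),np.sin(np.radians(a)); dn=np.array([0,0,-c])+hh*s;b=hh*c+np.array([0,0,s])
  print(a,[proj(S,g+dn*(49+l)-18*b+k*yy).round(1) for l,k in((130,35),(130,-35),(55,35),(55,-35))])
E
python3 - <<'E'
import cv2,numpy as np
a=cv2.imread("pics/w4.png")[90:170,195:295];b=cv2.imread("pics/s4.png")[225:295,205:265]
cv2.imwrite("pics/z4.png",np.hstack([cv2.resize(a,(460,368),interpolation=2),cv2.resize(b,(315,368),interpolation=2)]))
E
```

```text
177 [array([524.7, 340.5]), array([531.6, 316.5]), array([528.2, 328.5]), array([548. , 335.4])]
165 [array([530.5, 343.3]), array([537.8, 318.1]), array([534.1, 330.7]), array([555., 338.])]
153 [array([536.2, 346.2]), array([543.9, 319.7]), array([540.1, 332.9]), array([562. , 340.5])]
-12 -11 [257.705 144.244]
-12 11 [233.7332 145.0928]
12 -11 [258.0643 130.8794]
12 11 [231.9545 131.7917]
spoon top pred [384.7445  48.5226] shelf cam?
0 [array([239.7, 289.5]), array([250.8, 274.3]), array([239.6, 271.1]), array([251. , 256.1])]
4 [array([236. , 288.2]), array([247.2, 273.1]), array([237.4, 270.5]), array([248.8, 255.5])]
8 [array([232.3, 286.8]), array([243.5, 271.7]), array([235.1, 269.7]), array([246.6, 254.8])]
12 [array([228.6, 285.1]), array([239.9, 270.1]), array([232.9, 268.9]), array([244.4, 254. ])]
16 [array([224.9, 283.2]), array([236.4, 268.4]), array([230.6, 267.9]), array([242.3, 253.1])]
```

View pics/z4.png

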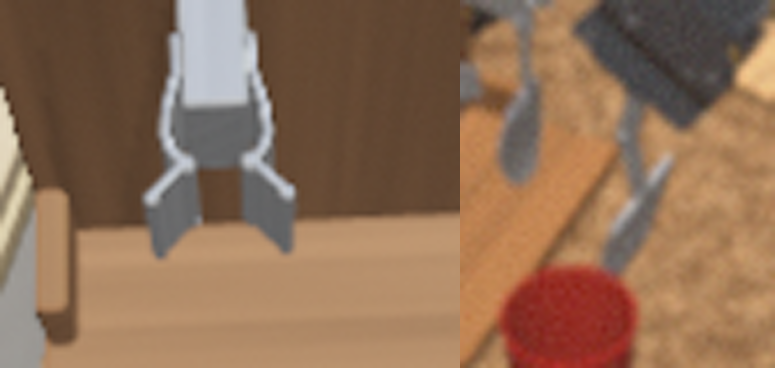

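```bash
python3 - <<'E'
from h import *
p,e=np.load("w4.npy");C=cam("wrist",dict(ee_pos=p,ee_rot=e))
m=plane(C,(242.85,133),177);t=plane(C,(242.8,125.1),177);b=plane(C,(242.2,112.8),177)
d=(b-m)/np.linalg.norm(b-m);print(m,t,b,np.degrees(np.arctan2(d[1],d[0])),np.linalg.norm(b-m),np.linalg.norm(t-m))
h=np.array([.949,.316,0]);print("seat est",m+12.5*h,t+6*h,b-6*h)
r=R.from_euler('xyz',e,True).as_matrix();g=p-18.8*r[:,2];hh=np.array([np.cos(np.radians(16.1)),np.sin(np.radians(16.1)),0])
print("origin now",g+10.3*hh-[0,0,48.3], "tcp->origin",g+10.3*hh-[0,0,48.3]-p)
E
```

```text
[537.1156 331.3445 177.    ] [544.3432 333.5733 177.    ] [555.7428 337.5592 177.    ] 18.450653057287216 19.636676817310196 7.563498473503006
seat est [548.9781 335.2945 177.    ] [550.0372 335.4693 177.    ] [550.0488 335.6632 177.    ]
origin now [446.5653 294.9455 187.6666] tcp->origin [ -0.0167  -0.0263 -32.5879]
```

```bash
python3 to.py 500 319 201; python3 to.py 550 335.5 201
```

```text
shift [ 0.038  -0.0094  0.0482] rows 2 per row [ 0.019  -0.0047  0.0241] rot [[0.803, 0.277, 0.528], [0.231, -0.961, 0.153], [0.549, -0.001, -0.836]]
1 [ 39.   5. 117. -26.  30. 132.] 0.0 maxstep 3.0
2 [ 38.   8. 115. -25.  29. 131.] 0.0 maxstep 3.0
shift [ 0.0819 -0.0114  0.0771] rows 3 per row [ 0.0273 -0.0038  0.0257] rot [[0.803, 0.277, 0.528], [0.231, -0.961, 0.153], [0.549, -0.001, -0.836]]
1 [ 39.   5. 116. -25.  30. 131.] 0.0 maxstep 4.0
2 [ 37.   9. 112. -24.  29. 129.] 0.0 maxstep 4.0
3 [ 36.  12. 109. -23.  29. 127.] 0.0 maxstep 4.0
```

Emit:
{"api": "apply_moves", "payload": {
  "deltas": [
    [0.009,-0.002,0.012,0,-1],
    [0.019,-0.005,0.024,0,-1],
    [0.028,-0.007,0.036,0,-1],
    [0.038,-0.0095,0.048,0,-1],
    [0.038,-0.0095,0.048,0,-1]
  ]
}}

```text
time_s: 24.75
ee_pos: [502.3, 320.7, 200.7]
ee_rot: [-179.9, -33.4, 16.0]
force: [-0.9, 0.8, -1.8]
gripper_width: 17.3
gripper_force: 55.0
```

```bash
python3 to.py 535 330.5 201; python3 to.py 550 335.5 201; python3 -c "
from h import *
s=env.state();np.save('w5.npy',[s['ee_pos'],s['ee_rot']]);w=cams.grab_frame('wrist');cv2.imwrite('pics/w5.png',w[0:300,100:412])"
```

```text
shift [ 0.0286 -0.0003  0.0186] rows 1 per row [ 0.0286 -0.0003  0.0186] rot [[0.803, 0.277, 0.528], [0.231, -0.961, 0.153], [0.55, -0.001, -0.835]]
1 [ 37.  11. 111. -23.  29. 128.] 0.0 maxstep 4.0
shift [ 0.0418 -0.001   0.0272] rows 1 per row [ 0.0418 -0.001   0.0272] rot [[0.803, 0.277, 0.528], [0.231, -0.961, 0.153], [0.55, -0.001, -0.835]]
1 [ 36.  12. 109. -23.  29. 127.] 0.0 maxstep 5.0
```

View pics/w5.png

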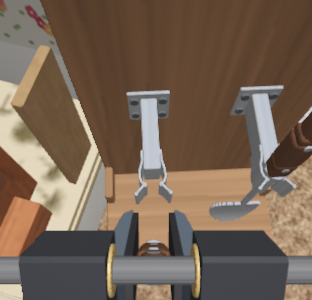

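The clip mouth, centred at crop (154,199), lines up with the fingers and handle at crop x≈153. Pressing in.

Emit:
{"api": "apply_moves", "payload": {
  "deltas": [
    [0.008,0,0.005,0,-1],
    [0.016,0,0.01,0,-1],
    [0.024,0,0.016,0,-1],
    [0.029,-0.0003,0.0188,0,-1],
    [0.029,-0.0003,0.0188,0,-1]
  ],
  "grip_force": 58
}}

```text
time_s: 25.3
ee_pos: [534.4, 330.2, 202.3]
ee_rot: [-179.9, -33.4, 16.0]
force: [0.2, 0.5, -2.2]
gripper_width: 17.5
gripper_force: 58.0
```

Emit:
{"api": "apply_moves", "payload": {
  "deltas": [
    [0.002,0,0.0013,0,-1],
    [0.004,0,0.0026,0,-1],
    [0.006,0,0.004,0,-1],
    [0.006,0,0.004,0,-1]
  ]
}}

```text
time_s: 25.7
ee_pos: [540.3, 331.8, 201.8]
ee_rot: [-179.9, -33.4, 16.1]
force: [-0.7, -0.6, -2.6]
gripper_width: 17.2
gripper_force: 58.0
```

Emit:
{"api": "apply_moves", "payload": {
  "deltas": [
    [0.002,0,0.0013,0,-1],
    [0.004,0,0.0026,0,-1],
    [0.006,0,0.004,0,-1],
    [0.006,0,0.004,0,-1]
  ]
}}

```text
time_s: 26.1
ee_pos: [547.6, 334.1, 201.8]
ee_rot: [-179.9, -33.4, 16.1]
force: [0.3, 0.3, -4.7]
gripper_width: 17.2
gripper_force: 58.0
```

Emit:
{"api": "apply_moves", "payload": {
  "deltas": [
    [0.0013,0,0.0008,0,-1],
    [0.0025,0,0.0016,0,-1],
    [0.0025,0,0.0016,0,-1]
  ]
}}

```text
time_s: 26.4
ee_pos: [550.1, 334.8, 202.1]
ee_rot: [-179.9, -33.4, 16.1]
force: [-2.4, -0.2, -1.9]
gripper_width: 17.4
gripper_force: 58.0
```

Emit:
{"api": "apply_moves", "payload": {
  "deltas": [
    [0.0013,0,0.0008,0,-1],
    [0.0025,0,0.0016,0,-1],
    [0.0025,0,0.0016,0,-1]
  ]
}}

```text
time_s: 26.7
ee_pos: [551.2, 334.8, 201.3]
ee_rot: [-180.0, -33.2, 16.0]
force: [-10.8, -1.9, 3.5]
gripper_width: 17.7
gripper_force: 58.0
```

Contact force of 11 N at the expected seat depth: the neck is against the block. I'll ease the grip and push the handle forward to bring the turner upright.

Emit:
{"api": "apply_moves", "payload": {
  "deltas": [
    [0,0,0,0,-1],
    [0.0017,0,0.0011,0,-1],
    [0.0034,0,0.0022,0,-1],
    [0.0034,0,0.0022,0,-1]
  ],
  "grip_force": 14
}}

```text
time_s: 27.1
ee_pos: [557.5, 337.0, 202.5]
ee_rot: [-179.9, -33.5, 16.1]
force: [-2.2, -1.1, -2.1]
gripper_width: 17.9
gripper_force: 14.0
```

Emit:
{"api": "apply_moves", "payload": {
  "deltas": [
    [0.0017,0,0.0011,0,-1],
    [0.0034,0,0.0022,0,-1],
    [0.0034,0,0.0022,0,-1]
  ]
}}

```text
time_s: 27.4
ee_pos: [561.3, 338.1, 202.5]
ee_rot: [-179.9, -33.5, 16.1]
force: [-1.5, -0.6, -0.8]
gripper_width: 17.9
gripper_force: 14.0
```

```bash
python3 - <<'E'
from h import *
c=cams.grab_frame("scene");s=env.state();print(s["ee_pos"],s["force"])
t=cams.grab_frame("top")
k=cv2.resize(c[190:300,170:260],(450,550),interpolation=2);k2=cv2.resize(t[140:230,130:215],(345,365),interpolation=2)
k2=cv2.copyMakeBorder(k2,0,185,0,0,cv2.BORDER_CONSTANT)
cv2.imwrite("pics/m6.png",np.hstack([k,k2]))
S=cam("scene");seat=np.array([550,335.5,167]);h=np.array([.96,.28,0]);y=np.array([-.28,.96,0])
for a in(0,6,12):
  c_,s_=np.cos(np.radians(a)),np.sin(np.radians(a));dn=np.array([0,0,-c_])+h*s_;b=h*c_+np.array([0,0,s_])
  print(a,[((proj(S,seat+dn*l-18*b+q*y)-[170,190])*5).round(0) for l,q in((130,35),(130,-35),(55,35),(55,-35))])
E
```

```text
[561.2552 338.0827 202.5075] [-1.0895 -0.4542 -0.995 ]
0 [array([165., 463.]), array([225., 390.]), array([159., 373.]), array([221., 301.])]
6 [array([146., 456.]), array([206., 384.]), array([151., 371.]), array([213., 300.])]
12 [array([127., 449.]), array([188., 377.]), array([142., 369.]), array([204., 298.])]
```

View pics/m6.png

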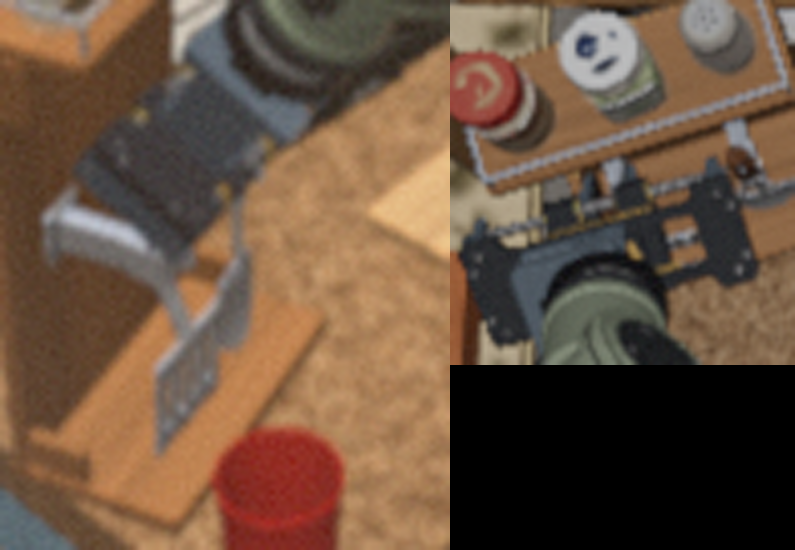

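The blade corners match an upright turner in the clip plane (tilt about 0–2°). I'll press lightly down 3 mm, then open and back straight out.

Emit:
{"api": "apply_moves", "payload": {
  "deltas": [
    [-0.0008,0,0.0013,0,-1],
    [-0.0016,0,0.0025,0,-1],
    [-0.0016,0,0.0025,0,-1]
  ],
  "grip_force": 25
}}

```text
time_s: 27.8
ee_pos: [561.1, 338.1, 199.1]
ee_rot: [-179.9, -33.4, 16.1]
force: [0.1, 1.2, -1.9]
gripper_width: 17.8
gripper_force: 25.0
```

Emit:
{"api": "apply_moves", "payload": {
  "deltas": [
    [0,0,0,0,-0.4],
    [0,0,0,0,-0.2],
    [0,0,0,0,0],
    [0,0,0,0,0.1],
    [0,0,0,0,0.1]
  ]
}}

```text
time_s: 28.3
ee_pos: [560.9, 337.9, 199.4]
ee_rot: [-179.9, -33.4, 16.1]
force: [0.1, 0.6, 0.0]
gripper_width: 49.8
gripper_force: 0.0
```

```bash
python3 - <<'E'
from h import *
c=cams.grab_frame("scene");s=env.state();print(s["ee_pos"],s["force"],s["gripper_width"])
cv2.imwrite("pics/m7.png",cv2.resize(c[190:300,170:260],(450,550),interpolation=2))
E
```

```text
[560.8686 337.9142 199.307 ] [0.4299 0.3705 0.675 ] 50.06043667638479
```

Emit:
{"api": "apply_moves", "payload": {
  "deltas": [
    [-0.017,0.001,-0.011,0,0.1],
    [-0.034,0.002,-0.022,0,0.1],
    [-0.051,0.0025,-0.033,0,0.1],
    [-0.068,0.003,-0.044,0,0.1],
    [-0.084,0.004,-0.055,0,0.1]
  ]
}}

```text
time_s: 28.85
ee_pos: [464.7, 305.8, 198.8]
ee_rot: [-179.9, -33.4, 16.1]
force: [0.4, -0.3, 0.1]
gripper_width: 50.3
gripper_force: 0.0
```

Emit:
{"api": "apply_moves", "payload": {
  "deltas": [
    [-0.017,0.001,-0.011,0,0.1],
    [-0.034,0.002,-0.022,0,0.1],
    [-0.034,0.002,-0.022,0,0.1],
    [-0.034,0.002,-0.022,0,0.1]
  ]
}}

```text
time_s: 29.25
ee_pos: [427.4, 293.5, 199.1]
ee_rot: [-179.9, -33.5, 16.1]
force: [-0.9, 1.1, 0.3]
gripper_width: 50.1
gripper_force: 0.0
```

```bash
python3 - <<'E'
from h import *
c=cams.grab_frame("scene");s=env.state();w=cams.grab_frame("wrist");print(s["ee_pos"],s["force"])
np.save("w8.npy",[s["ee_pos"],s["ee_rot"]])
k=cv2.resize(c[190:300,170:260],(345,422),interpolation=2);k2=cv2.resize(w[:300,120:440],(450,422))
cv2.imwrite("pics/m8.png",np.hstack([k,k2]))
C=cam("wrist",s);seat=np.array([550,335.5,165.])
for z in(86,14):print(z,(proj(C,seat+[0,0,z])-[120,0])*[450/320,422/300]+[345,0])
E
```

```text
[427.83   293.6124 199.1215] [ 0.5256 -0.7378  1.373 ]
86 [519.0633   1.4029]
14 [523.1153 117.4907]
```

View pics/m8.png

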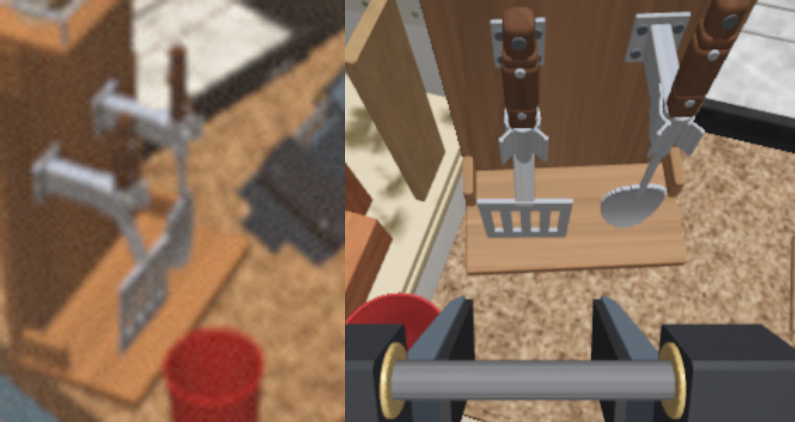

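The turner hangs in the clip by itself: its handle end is at (519,8) and its foot at (523,118), against predicted (519,1) and (523,117). The gripper is clear, so I'm handing the job in.

```bash
python3 -c "
from workcell import env
print(env.job_done())"
```

```text
the job is handed in; nothing more can be done
None
```

The turner hangs upright by itself in the empty left clip, nothing was knocked over, and the job was handed in at about 29 s of the 64 s; no verdict was returned.

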